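# Set up a lead screw on V-blocks for a run-out check

## Task

Set up the lead screw for a run-out check on the granite plate: stand the bright low V-block and the black tall V-block on the plate in line with the end stop's stud, then lay the screw level across them, its thick journal in the low block and facing the stop with a gap of about 12 mm between screw and ball tip, its thin journal in the tall block, each block under the middle of its journal. Last, stand the dial gauge on the plate behind the screw (on the side away from the robot), its arm square to the screw and its foot hanging over the middle of the thread. Set everything down gently without dropping it, and leave the guide shaft, the setting ring and the brass block where they are.

Things in the scene. Friction and masses are not known exactly. Their poses are not given: they have to be found in the camera images.
- low_block_mid (a point): Low V-block, bright steel, 30 long x 46 wide x 38.2 mm high, 0.27 kg, loose on the bench. Point: its centre, 19.1 mm above its underside. Own x: along the V-groove (30 mm); y: across it, through the two flat sides 46 mm apart, the ones to grip; z up. 90-degree V, 30 mm wide at the top, its bottom 23.2 mm above the underside.
- tall_block_mid (a point): Tall V-block, black steel, 30 long x 46 wide x 46.7 mm high, 0.34 kg, loose on the bench. Point: its centre, 23.35 mm above its underside. Own axes and gripping sides as for the low block. 90-degree V, 30 mm wide at the top, its bottom 31.7 mm above the underside.
- screw_mid (a point): Steel lead screw, 190 mm, 0.55 kg, level in a cradle notch, axis 42 mm above the bench. Point: on its axis, mid-length. Own x: along it to the THICK end. Dark thread dia 25, x -45 to 45 mm; bright thick journal dia 24, x 45 to 95; bright thin journal dia 12, x -95 to -45. Weight acts at x = 16; grip the thread at x = 0 to 10 mm. In the right blocks its axis is 40.2 mm above the plate.
- gauge_grip (a point): Dial gauge on a stand, 0.7 kg: blue base 50 x 56 x 48 mm; post dia 12 from its middle up to 165 mm. Point: on the post, 140 mm above the underside: grip here from above, fingers closing along own y. Arm (104 mm up) and white-faced dial (dia 42, top at 125 mm) reach out to own -x. Foot under the dial: x = -68 mm from the post, 60 mm above the underside, 7 mm clear of the screw's thread at the end.
- plate: Grey granite plate, 180 x 320 x 30 mm, fixed on the bench. Origin: centre of its UNDERSIDE (top face 30 mm higher). Own x: away from the robot, along the 180 mm side; y: along the 320 mm side.
- stop: End stop fixed on the plate near its left or its right end: steel block 34 x 22 mm, 56 mm high with a red mark on top, on a black foot 50 x 30 mm. A stud through it along the plate's y, 40.2 mm above the plate, has a ball tip at each end, 28 mm from the middle. Origin: on the plate's top face under the block's middle. Axes as the plate's.
- ring: Steel setting ring, outer diameter 40, 18 mm high, loose on the plate at the end opposite the stop. Leave alone. Origin: centre of its underside.
- shaft: Plain bright guide shaft, diameter 20, 180 mm long, loose in the other notch of the cradle, 60 mm from the screw. Leave alone. Origin: middle of its axis; x along it.
- spare_block: Plain brass block 30 x 46 x 40 mm with two holes, loose on the bench among the V-blocks. Leave alone. Origin: centre of its underside.
- cradle: Fixed wooden cradle, 110 x 124 mm, for two shafts side by side, 60 mm apart. Origin: centre of its underside; x along the shafts. Base board 12 mm thick, two notched uprights 38 mm high at x = -34 and +34 mm, each 12 mm thick; the space between them (56 mm) is free for the fingers.
Things that resemble listed ones, but are neither listed nor needed, are in the scene too. What is meant by the part that bears low_block_mid is not blue, and is the smaller of those in its own colour.

How it is judged (in metres and radians):
On the way, in this order (a step that is already met when the one before it is completed fails the run):
1. the screw lies level and released in both V-blocks on the plate, thick end to the stop (x of low_block_mid in the frame of screw_mid between 0.06 and 0.08 m and x of tall_block_mid in the frame of screw_mid between -0.08 and -0.06 m and x of stop in the frame of screw_mid between 0.125 and 0.145 m and x of screw_mid in the frame of stop between -0.01 and 0.01 m and z of screw_mid in the frame of stop between 0.0355 and 0.0445 m and angle between screw_mid's own x axis and vertical between 1.5408 and 1.6008 rad and angle between the x axis of screw_mid and the y axis of stop, either way round below 0.1 rad and contact force between screw and low_block above 0.3 N and contact force between screw and tall_block above 0.3 N and contact force between each of low_block, tall_block and plate above 0.3 N and angle between each of low_block_mid, tall_block_mid's own z axis and vertical below 0.06 rad and contact force between the fingers and screw below 0.05 N and linear speed of screw below 0.02 m/s and angular speed of screw below 0.15 rad/s), for 0.2 s.
2. the dial gauge stands behind the screw with its foot over the middle of the thread (x of screw_mid in the frame of gauge_grip between -0.08 and -0.056 m and y of screw_mid in the frame of gauge_grip between -0.012 and 0.012 m and x of gauge_grip in the frame of stop above 0.04 m and contact force between gauge and plate above 1 N and angle between gauge_grip's own z axis and vertical below 0.06 rad and angle between the x axis of gauge_grip and the x axis of stop, either way round below 0.2 rad), for 0.2 s.
At the end, for the whole second after the job is handed in: Screw level (0.03 rad) in both V-blocks on the plate, in line with the stop (10 mm, 0.1 rad), thick end 2 to 22 mm from the ball tip; each block within 10 mm of the middle of its journal; gauge upright behind, square (0.2 rad), foot within 12 mm of the thread's middle; all released, at rest (all of step 1 and all of step 2 and linear speed of each of gauge, low_block, tall_block below 0.02 m/s and angular speed of each of gauge, low_block, tall_block below 0.15 rad/s); the robot touches nothing.
It fails at once if the spare guide shaft is disturbed (moved over 10 mm) (distance of shaft from where it was at the start of the episode above 0.01 m).
It fails at once if the setting ring is disturbed (moved over 10 mm) (distance of ring from where it was at the start of the episode above 0.01 m).
It fails at once if the brass block is disturbed (moved over 10 mm) (distance of spare_block from where it was at the start of the episode above 0.01 m).
It fails at once if the screw, a V-block or the gauge is dropped (let go more than about 12 mm up) or knocked away ((contact force between the fingers and screw below 0.05 N and linear speed of screw above 0.5 m/s) or (contact force between the fingers and gauge below 0.05 N and linear speed of gauge above 0.5 m/s) or (contact force between the fingers and low_block below 0.05 N and linear speed of low_block above 0.5 m/s) or (contact force between the fingers and tall_block below 0.05 N and linear speed of tall_block above 0.5 m/s)).
It also fails if it takes over 99 s, if anything falls off the work surface, if the arm or the gripper's body presses on something with over 40 N, if the wrist force passes 120 N, or if a joint passes its speed limit or range.

## Robot

A 6-joint arm with a two-finger parallel gripper is mounted at the origin on the work surface. World frame = base frame: x ahead of the robot, y to its left, z up, the work surface at z = 0. Lengths are in mm, angles in degrees, forces in N, time in s.
With the tool pointing down it reaches from about 350 to 850 mm from the base axis. Payload 8.1 kg.
Tool frame: the origin (TCP) lies at the very end of the fingers, on their centre line; the grasp point (between the pads) lies 19 mm behind it; z points along the fingers, y is the direction in which the jaws open and shut (so a half turn about z gives the same grasp; the last joint's range is limited). The gripper opens to 85 mm and grips with 20 to 120 N. Pads are 22 mm wide; open, the fingers measure 114 mm over their backs; the gripper's body (76 mm by 85 mm) begins 54 mm behind the grasp point. The pads swing forward as they close: fully open they stand 13 mm farther back than shut.
Start: joints at [66.727, 7.471, 85.268, -0, 87.261, -4.893], TCP at [189.174, 569.402, 231.292] pointing down, gripper open.
Joint ranges: [-169.43, 169.43], [-51.17, 129.36], [1.28, 143.12], [-76.62, 256.62], [0, 156.53], [-152.29, 152.29]. Speed limits (degrees/s): [136.94, 136.94, 159.86, 180, 180, 180].

## Interface

Orientations are given as [roll, pitch, yaw] about the fixed x, y, z axes, in that order (R = Rz(yaw) Ry(pitch) Rx(roll)).
In Python, from bench import r, eyes gives the robot as it stands. The module is installed in compiled form; this text tells all that it offers.
- The arm moves only by the tool play_rows, never from a script. Its argument "deltas" is a list of rows, each a list of 3 entries, a list of its own where there are three numbers: the shift along the tool's x, y, z in m, then the turn, a rotation vector about the tool's x, y, z in rad, then the closure, from 0 (fully open) to 1 (shut). A call has 1 to 8 rows; each row shifts and turns the pose as measured when the row begins, along the tool's axes as they then stand; what a row does not reach is not made up. A row lasts 1/8 s, in which the tool goes at most 62.5 mm and 10.7 degrees, less where a joint would pass 70% of its speed; a pose out of reach is approached as far as the arm can. A call with a gripper value outside its range is refused whole. The fingers move at their own pace and stop on an object; "force" is the grip in N (left out, the last holds). Time passes only in rows, so rows that do not move let the fingers close. It gives the time, the measured TCP pose, the force and the opening at its end, in the units of the state.
- r.sense(): the state, without advancing time (a new reading comes with each control period).
- eyes.snapshot(name): name is "side" or "top"; returns the picture (480x640x3 uint8, red, green, blue); there is no depth.
- eyes.get_calibration(name): a dict with "mtx" (3x3 intrinsics, pixels), "D" ([k1, k2, p1, p2, k3] as OpenCV has them; the pictures are not rectified), "R" (3x3) and "t" (3): a world point X has camera coordinates R X + t. Camera axes: x right, y down, z forward; pixel columns grow to the right and rows downward; lengths in mm; the calibration is good to about 2 mm. A picture is of the moment at which its call begins. get_calibration takes no time and is no camera call.
- r.hand_in(): hands the job in, once; it reports no verdict.
The state is a dict: "time": time; "joint_pos": joint angles; "qd": joint speeds; "joint_efforts": joint torques, N m; "tool_pos": TCP position; "tcp_rot": TCP orientation; "ft_force": force on the tool from outside, world axes, zero at the start; "wrist_torque": the same for the moment, N m; "finger_gap": finger opening in mm.
Only numpy, scipy, OpenCV 4.12 (cv2) and the standard library are available. Lean on these libraries where they do the work, as an engineer would, in place of code of your own. Each camera call takes 0.05 s, during which the arm holds its last target. There are 200 camera calls.

## Working session

There is one attempt and no reset: what is moved stays moved. The work goes in short steps, Python scripts to look and compute and a tool call to move; the robot and the scene stay as the last step left them, time stands still between calls to the robot, and variables do not carry over. Pictures are saved under pics/ and viewed, about 12 in all and at most 16, crops included, and the job is handed in when it is done.

Besides the shell and the picture viewer there is one more tool, called after ">>>" in YAML: its name, and indented under it one key for each argument. play_rows: Moves the arm, as the interface text tells. Its arguments: {"type":"object","properties":{"deltas":{"type":"array"},"force":{"type":"number"}},"required":["deltas"]}

```bash
mkdir -p pics; ls
python3 - <<'E'
from bench import r,eyes
import cv2,numpy as np
print(r.sense())
for n in ("side","top"):
    im=eyes.snapshot(n); cv2.imwrite(f"pics/{n}0.png",im[:,:,::-1])
    c=eyes.get_calibration(n); print(n,c, -np.array(c["R"]).T@np.array(c["t"]))
E
```

```text
pics
{'time': 0.0, 'joint_pos': array([ 6.67269614e+01,  7.51532439e+00,  8.53303747e+01, -2.26286980e-03,
        8.72607100e+01, -4.89537176e+00]), 'qd': array([-0.0324313 ,  0.03444282,  0.07603362, -0.03463087,  0.10150875,
       -0.03554815]), 'joint_efforts': array([ 6.95152157e-04, -5.69392741e+01, -5.00551128e+01, -1.33767917e-04,
        1.46391938e-02, -1.87693496e-05]), 'tool_pos': array([188.9633869 , 568.88370416, 230.23167245]), 'tcp_rot': array([-1.79893786e+02, -6.82872985e-03,  1.61622437e+02]), 'ft_force': array([-0.17974693, -0.19642189,  0.32822754]), 'wrist_torque': array([ 0.0238982 , -0.02304501, -0.02564819]), 'finger_gap': 85.58281730070011}
side {'mtx': array([[553.50881311,   0.        , 323.92657975],
       [  0.        , 553.50881311, 237.17421175],
       [  0.        ,   0.        ,   1.        ]]), 'D': array([-0.04352557,  0.        ,  0.        ,  0.        ,  0.        ]), 'R': array([[ 8.03049946e-01, -5.95911261e-01, -7.44072398e-04],
       [-3.88624936e-01, -5.22763532e-01, -7.58741688e-01],
       [ 4.51753742e-01,  6.09596637e-01, -6.51391201e-01]]), 't': array([-399.92419664,  259.42900992,  973.04835621])} [ -17.59854915 -695.86631199  830.37717013]
top {'mtx': array([[469.74769275,   0.        , 314.62913589],
       [  0.        , 469.74769275, 243.35253843],
       [  0.        ,   0.        ,   1.        ]]), 'D': array([-0.05285378,  0.        ,  0.        ,  0.        ,  0.        ]), 'R': array([[ 0.02364622, -0.99971792,  0.00222082],
       [-0.98502479, -0.02367806, -0.17077912],
       [ 0.17078353,  0.00185072, -0.98530684]]), 't': array([-18.79069563, 499.1540212 , 956.95649417])} [ 328.6910036    -8.73745627 1028.18259073]
```

View pics/top0.png

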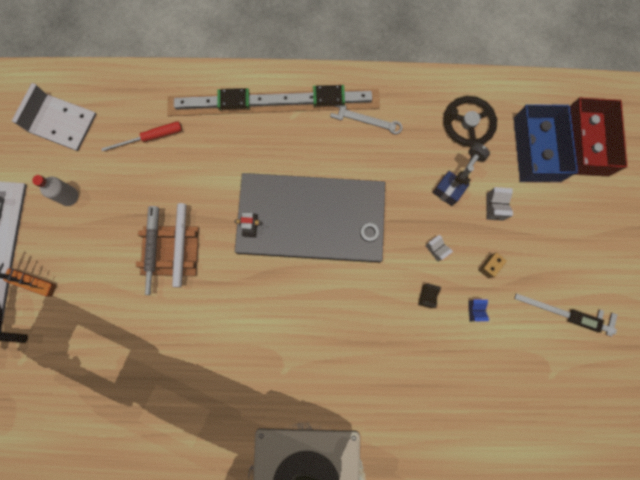

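View pics/side0.png

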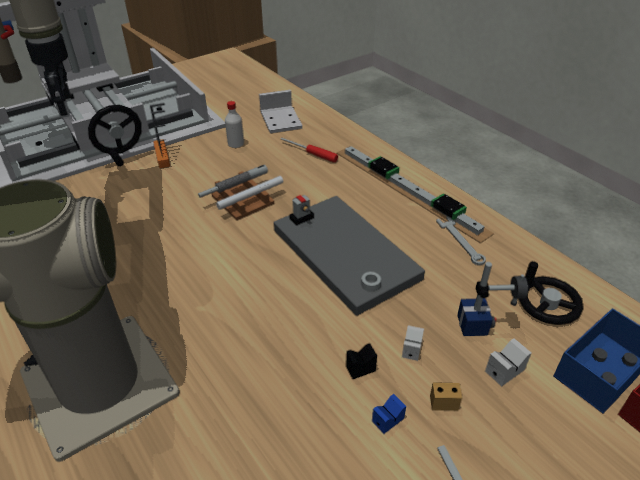

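```bash
cat > h.py <<'E'
import cv2,numpy as np
from bench import r,eyes
def ray(n,uv):
    c=eyes.get_calibration(n); p=cv2.undistortPoints(np.float32(uv).reshape(-1,1,2),c["mtx"],c["D"]).reshape(-1,2)
    R=np.array(c["R"]); d=np.c_[p,np.ones(len(p))]@R
    return -R.T@np.array(c["t"]),d
def onz(n,uv,z):
    o,d=ray(n,uv); return o+d*((z-o[2])/d[:,2])[:,None]
def proj(n,X):
    c=eyes.get_calibration(n); return cv2.projectPoints(np.float32(X).reshape(-1,1,3),cv2.Rodrigues(np.array(c["R"]))[0],np.array(c["t"]),c["mtx"],c["D"])[0].reshape(-1,2)
def crop(n,x0,y0,w,h,s,im=None):
    im=eyes.snapshot(n) if im is None else im
    return cv2.resize(im[y0:y0+h,x0:x0+w],None,fx=s,fy=s,interpolation=cv2.INTER_CUBIC)
E
python3 - <<'E'
import cv2,numpy as np
from h import *
t=cv2.imread('pics/top0.png'); s=cv2.imread('pics/side0.png')
a=crop('',130,195,80,105,4,t); b=crop('',410,135,120,105+0,4,t); 
c=crop('',410,225,120,105,4,t)
out=np.zeros((600,800,3),np.uint8)
q=crop('',410,135,110,150,4,t); out[:600,:440]=q
q=crop('',130,195,80,105,4,t); out[:420,450:770]=q
q=crop('',410,270,80,45,4,t); out[420:600,450:770]=q
cv2.imwrite('pics/c1.png',out)
out=np.zeros((600,800,3),np.uint8)
out[:,:800]=crop('',330,240,200,150,4,s)
cv2.imwrite('pics/c2.png',out)
E
```

```text
(no output)
```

View pics/c1.png

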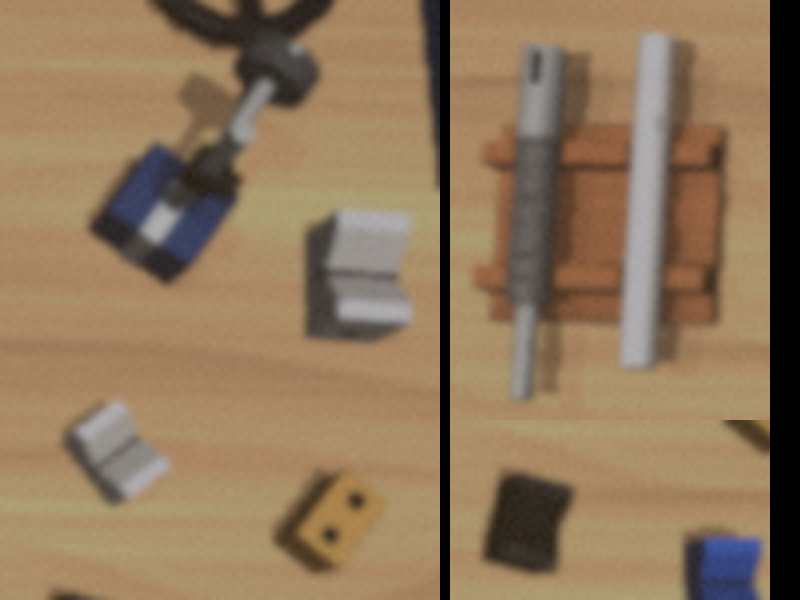

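View pics/c2.png

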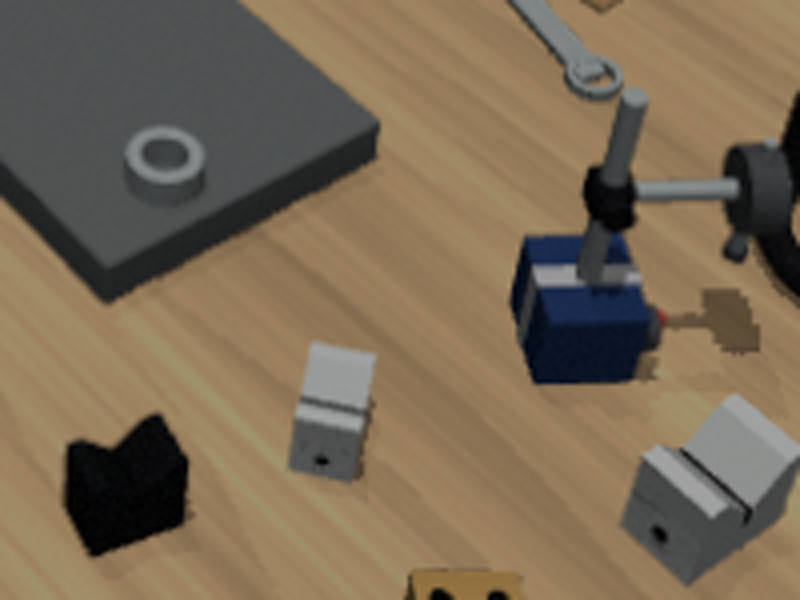

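Run:
```python
import cv2,numpy as np
from h import *
t=cv2.imread('pics/top0.png'); s=cv2.imread('pics/side0.png')
def g(im): return (255*(im/255.)**0.5).astype(np.uint8)
out=np.zeros((600,800,3),np.uint8)
out[:300,:400]=crop('',420,230,40,30,10,t)
out[300:,:400]=g(crop('',410,280,40,30,10,t))
out[:300,400:]=crop('',395,322,40,40,7.5,s)[:,:300].repeat(1,0) if 0 else np.pad(crop('',395,322,40,40,7.5,s),((0,0),(0,100),(0,0)))
out[300:,400:]=np.pad(g(crop('',342,340,40,40,7.5,s)),((0,0),(0,100),(0,0)))
cv2.imwrite('pics/c3.png',out)
hsv=cv2.cvtColor(t,cv2.COLOR_BGR2HSV)
roi=np.zeros(t.shape[:2],np.uint8); roi[165:275,225:400]=255
m=cv2.inRange(hsv,(0,0,0),(179,80,130))&roi
c=max(cv2.findContours(m,0,2)[0],key=cv2.contourArea); rc=cv2.minAreaRect(c); bx=cv2.boxPoints(rc)
ap=cv2.approxPolyDP(cv2.convexHull(c),4,True).reshape(-1,2)
print('plate',rc,'\n',np.c_[ap,onz('top',ap,30)].round(1))
for n,im,(x0,x1,y0,y1) in (('top',t,(230,270,205,245)),('side',s,(285,325,185,225))):
    h=cv2.cvtColor(im,cv2.COLOR_BGR2HSV); rm=cv2.inRange(h,(0,130,60),(8,255,255))|cv2.inRange(h,(172,130,60),(179,255,255))
    q=np.zeros_like(rm); q[y0:y1,x0:x1]=rm[y0:y1,x0:x1]; p=np.argwhere(q)[:,::-1]
    print(n,len(p),p.mean(0),onz(n,p.mean(0),86), p.min(0),p.max(0))
# ring
roi=np.zeros(t.shape[:2],np.uint8); roi[215:250,352:384]=255
m=cv2.inRange(hsv,(0,0,125),(179,60,255))&roi; p=np.argwhere(m)[:,::-1]
print('ring',len(p),p.mean(0),onz('top',p.mean(0),48))
```

```text
plate ((310.5832824707031, 217.12625122070312), (147.63818359375, 81.36585235595703), 3.4682295322418213) 
 [[ 242.   174.   653.9  157.9   30. ]
 [ 383.   181.   645.3 -154.8   30. ]
 [ 381.   261.   466.7 -150.1   30. ]
 [ 235.   252.   478.7  164.    30. ]]
top 50 [246.38 219.74] [[537.87265173 134.43882337  86.        ]] [240 218] [252 222]
side 37 [300.7027027 198.2972973] [[536.71928261 139.72330483  86.        ]] [296 195] [305 202]
ring 191 [369.80104712 231.44502618] [[ 527.1346779  -123.73057554   48.        ]]
```

View pics/c3.png

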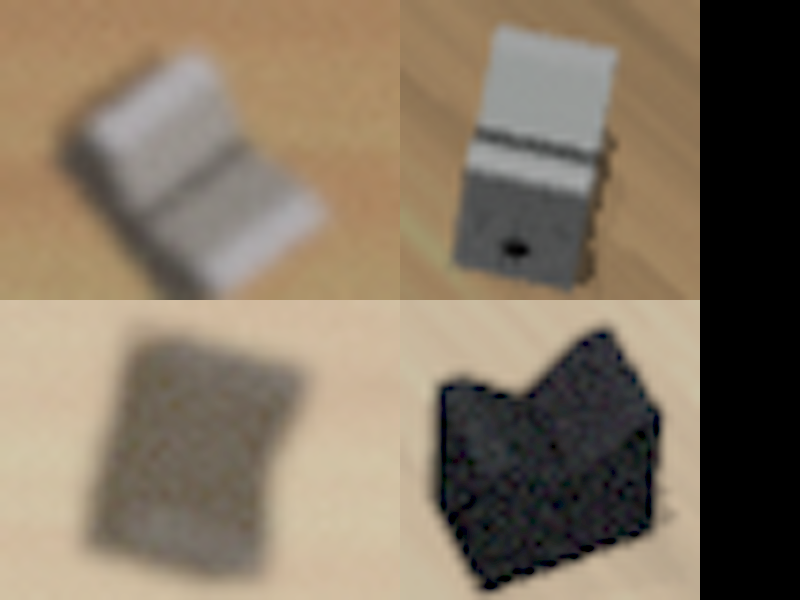

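Run:
```python
import cv2,numpy as np
from h import *
def up(p,x0,y0,s): return (np.array(p,float)+.5)/s-.5+[x0,y0]
for n,pix,z in (('top',up([(85,125),(200,45),(328,210),(212,295)],420,230,10),38.2),
              ('side',up([(95,25),(217,47),(190,190),(68,165)],395,322,7.5),38.2),
              ('top',up([(308,72),(268,278)],410,280,10),46.7)):
    P=onz(n,pix,z); print(n,P.round(1).tolist(),'mean',P.mean(0).round(1),'edges',np.diff(np.r_[P,P[:1]],axis=0)[:,:2].round(1).tolist())
P=onz('top',up([(308,72),(268,278)],410,280,10),46.7)
e=P[0]-P[1]; L=np.linalg.norm(e); u=e/L; n=np.array([-u[1],u[0],0]); print('L',L,'ang',np.degrees(np.arctan2(u[1],u[0])))
c=P.mean(0)+n*15; print('tall',c)
C=[c+a*u*23+b*n*15 for a,b in((1,-1),(-1,-1),(-1,1),(1,1))]
print(((proj('side',C)-[342,340])*7.5+[400,300]).round())
t=cv2.imread('pics/top0.png'); s=cv2.imread('pics/side0.png')
out=np.zeros((600,800,3),np.uint8)
out[:,:270]=crop('',135,200,36,80,7.5,t)[:600,:270]; 
cr=crop('',190,150,80,70,6.5,s); out[:cr.shape[0],275:275+cr.shape[1]]=cr
out[455:,275:495]=crop('',235,205,40,26,5.55,t)[:145,:220]
out[455:,500:700]=crop('',288,187,36,28,5.55,s)[:145,:200]
cv2.imwrite('pics/c4.png',out)
```

```text
top [[509.0, -250.3, 38.2], [527.1, -275.6, 38.2], [491.7, -302.5, 38.2], [472.7, -277.0, 38.2]] mean [ 500.1 -276.4   38.2] edges [[18.1, -25.3], [-35.4, -26.9], [-19.0, 25.5], [36.2, 26.7]]
side [[506.9, -247.8, 38.2], [526.2, -271.0, 38.2], [490.0, -299.0, 38.2], [471.8, -276.0, 38.2]] mean [ 498.7 -273.4   38.2] edges [[19.3, -23.2], [-36.2, -28.0], [-18.2, 23.0], [35.1, 28.2]]
top [[412.8, -272.7, 46.7], [369.7, -263.5, 46.7]] mean [ 391.3 -268.1   46.7] edges [[-43.1, 9.2], [43.1, -9.2]]
L 44.07308170876986 ang -12.058629625963478
tall [ 394.38744737 -253.38992411   46.7       ]
[[672. 414.]
 [496. 482.]
 [438. 386.]
 [612. 321.]]Traceback (most recent call last):
  File "<stdin>", line 17, in <module>
ValueError: could not broadcast input array from shape (144,220,3) into shape (145,220,3)
```

Run:
```python
import cv2,numpy as np
from h import *
t=cv2.imread('pics/top0.png'); s=cv2.imread('pics/side0.png')
out=np.zeros((600,800,3),np.uint8)
def put(y,x,a):
    a=a[:600-y,:800-x]; out[y:y+a.shape[0],x:x+a.shape[1]]=a
put(0,0,crop('',135,202,38,96,6,t)); put(0,240,crop('',190,155,85,60,6.5,s))
put(400,240,crop('',233,202,36,40,5,t)); put(400,430,crop('',285,187,36,40,5,s)); put(400,620,crop('',462,260,36,40,5,s))
cv2.imwrite('pics/c4.png',out)
```

```text
(no output)
```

View pics/c4.png

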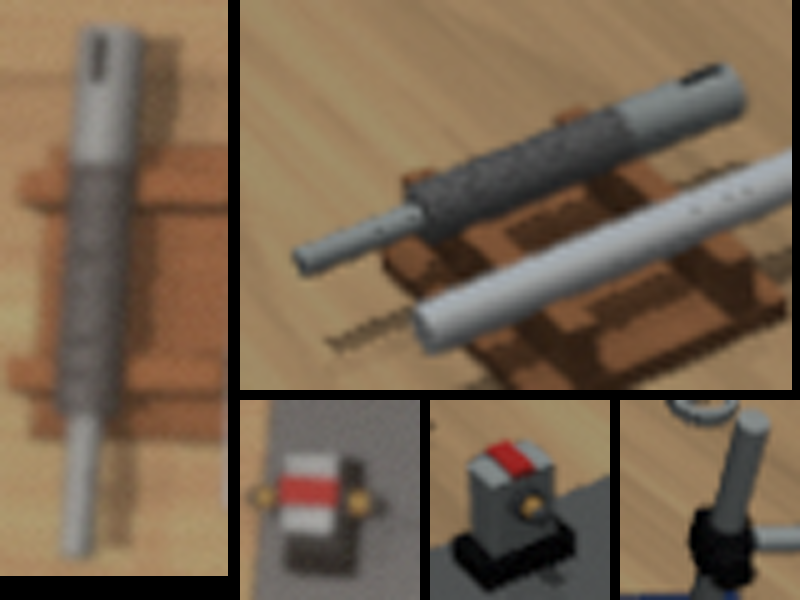

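Run:
```python
import numpy as np
from h import *
def up(p,x0,y0,s): return (np.array(p,float)+.5)/s-.5+[x0,y0]
S=onz('top',up([(110,28),(102,163),(88,413),(77,557)],135,202,6),42); print(S.round(1), np.linalg.norm(S[0]-S[3]),np.linalg.norm(S[1]-S[2]))
S2=onz('side',up([(735,90),(625,125),(425,210),(305,258)]-np.array([240,0]),190,155,6.5),42); print(S2.round(1))
tips=onz('top',up([(25,97),(118,102)],233,202,5),70.2); print('tips',tips.round(1),tips.mean(0))
print('mark',onz('top',up([(68,90)],233,202,5),86), onz('side',up([(81,58)],285,187,5),86),'sidetip',onz('side',up([(103,105)],285,187,5),70.2))
pt=onz('side',up([(132,20)],462,260,5),165);print('post side',pt)
pt[0,2]=165; print('->top c1',(proj('top',pt)-[410,135])*4)
print('post top c1 240,132',onz('top',up([(240,132)],410,135,4),165))
# base top edges, c1
print('base',onz('top',up([(157,148),(238,205),(105,215),(172,270)],410,135,4),48).round(1))
# dial centre: c1 (280,65) , side c2 (765,190)
print('dial',onz('top',up([(275,70)],410,135,4),104),onz('side',up([(762,193)],330,240,4),104))
```

```text
[[573.  346.4  42. ]
 [523.1 345.1  42. ]
 [432.9 342.6  42. ]
 [382.1 342.4  42. ]] 190.92951753487316 90.22688561275139
[[570.6 347.8  42. ]
 [523.3 352.6  42. ]
 [433.6 348.8  42. ]
 [383.2 348.3  42. ]]
tips [[538.3 155.1  70.2]
 [537.  116.1  70.2]] [537.64622066 135.57865229  70.2       ]
mark [[538.15844819 134.82396536  86.        ]] [[537.10373519 139.89366707  86.        ]] sidetip [[536.64621317 122.65220273  70.2       ]]
post side [[ 632.43418978 -302.04892286  165.        ]]
->top c1 [[235.98852539 133.79901123]]
post top c1 240,132 [[ 634.14383835 -303.34286417  165.        ]]
base [[ 665.  -297.    48. ]
 [ 633.8 -340.6   48. ]
 [ 626.1 -267.3   48. ]
 [ 596.2 -303.1   48. ]]
dial [[ 690.21816988 -343.98753769  104.        ]] [[ 689.36766168 -344.59635659  104.        ]]
```

```bash
cat > plan.py <<'E'
import sys,numpy as np,json
from scipy.spatial.transform import Rotation as Ro
from bench import r
# usage: plan.py n x y z yaw grip [n x y z yaw grip ...]  : rows from the measured pose through targets, in n rows each
a=list(map(float,sys.argv[1:])); s=r.sense(); p=np.array(s['tool_pos']); R=Ro.from_euler('xyz',s['tcp_rot'],degrees=True)
print('t',round(s['time'],2),'pos',p.round(1),'rot',np.round(s['tcp_rot'],2),'gap',round(s['finger_gap'],1),'F',s['ft_force'].round(1),'q6',s['joint_pos'][5].round(1))
rows=[]
for i in range(0,len(a),6):
    n,x,y,z,yaw,g=a[i:i+6]; n=int(n); T=np.array([x,y,z])
    for k in range(n):
        R1=Ro.from_euler('xyz',[180,0,yaw],degrees=True)
        f=1/(n-k); d=R.inv().apply((T-p)*f); w=(R.inv()*R1).as_rotvec()*f
        rows.append([(d/1000).round(3).tolist(),w.round(3).tolist(),g]); R=R*Ro.from_rotvec(w); p=p+(T-p)*f
for i in range(0,len(rows),8): print(json.dumps(rows[i:i+8]))
E
python3 plan.py 16 499 -275 200 127.3 0
```

```text
t 0.1 pos [189.  568.9 230.3] rot [-1.7991e+02 -1.0000e-02  1.6162e+02] gap 85.6 F [-0.1 -0.2  0.6] q6 -4.9
[[[-0.035, -0.044, 0.002], [-0.0, 0.0, 0.037], 0.0], [[-0.037, -0.043, 0.002], [-0.0, 0.0, 0.037], 0.0], [[-0.038, -0.041, 0.002], [-0.0, 0.0, 0.037], 0.0], [[-0.04, -0.04, 0.002], [-0.0, 0.0, 0.037], 0.0], [[-0.041, -0.038, 0.002], [-0.0, 0.0, 0.037], 0.0], [[-0.043, -0.037, 0.002], [-0.0, 0.0, 0.037], 0.0], [[-0.044, -0.035, 0.002], [-0.0, 0.0, 0.037], 0.0], [[-0.045, -0.033, 0.002], [-0.0, 0.0, 0.037], 0.0]]
[[[-0.046, -0.032, 0.002], [-0.0, 0.0, 0.037], 0.0], [[-0.048, -0.03, 0.002], [-0.0, 0.0, 0.037], 0.0], [[-0.049, -0.028, 0.002], [-0.0, 0.0, 0.037], 0.0], [[-0.05, -0.026, 0.002], [-0.0, 0.0, 0.037], 0.0], [[-0.051, -0.024, 0.002], [-0.0, 0.0, 0.037], 0.0], [[-0.052, -0.022, 0.002], [-0.0, 0.0, 0.037], 0.0], [[-0.052, -0.021, 0.002], [-0.0, 0.0, 0.037], 0.0], [[-0.053, -0.019, 0.002], [-0.0, 0.0, 0.037], 0.0]]
```

>>> play_rows:
  deltas:
    - [[-0.035,-0.044,0.002],[0,0,0.037],0]
    - [[-0.037,-0.043,0.002],[0,0,0.037],0]
    - [[-0.038,-0.041,0.002],[0,0,0.037],0]
    - [[-0.04,-0.04,0.002],[0,0,0.037],0]
    - [[-0.041,-0.038,0.002],[0,0,0.037],0]
    - [[-0.043,-0.037,0.002],[0,0,0.037],0]
    - [[-0.044,-0.035,0.002],[0,0,0.037],0]
    - [[-0.045,-0.033,0.002],[0,0,0.037],0]

```text
time: 1.1
tool_pos: [344.9, 135.6, 210.5]
tcp_rot: [-179.6, 0.1, 144.6]
ft_force: [1.6, -0.8, -0.9]
finger_gap: 85.5
```

>>> play_rows:
  deltas:
    - [[-0.046,-0.032,0.002],[0,0,0.037],0]
    - [[-0.048,-0.03,0.002],[0,0,0.037],0]
    - [[-0.049,-0.028,0.002],[0,0,0.037],0]
    - [[-0.05,-0.026,0.002],[0,0,0.037],0]
    - [[-0.051,-0.024,0.002],[0,0,0.037],0]
    - [[-0.052,-0.022,0.002],[0,0,0.037],0]
    - [[-0.052,-0.021,0.002],[0,0,0.037],0]
    - [[-0.053,-0.019,0.002],[0,0,0.037],0]

```text
time: 2.1
tool_pos: [501.2, -302.8, 194.6]
tcp_rot: [-179.8, 0.2, 126.9]
ft_force: [0.2, -0.8, 1.3]
finger_gap: 85.2
```

```bash
python3 plan.py 4 499 -275 60 127.3 0 3 499 -275 4 127.3 0
```

```text
t 2.1 pos [ 501.2 -302.8  194.6] rot [-1.7977e+02  1.7000e-01  1.2691e+02] gap 85.2 F [ 0.2 -0.8  1.3] q6 -72.9
[[[0.006, 0.004, 0.034], [-0.001, 0.001, -0.002], 0.0], [[0.006, 0.004, 0.034], [-0.001, 0.001, -0.002], 0.0], [[0.006, 0.004, 0.034], [-0.001, 0.001, -0.002], 0.0], [[0.006, 0.004, 0.034], [-0.001, 0.001, -0.002], 0.0], [[-0.0, -0.0, 0.019], [-0.0, -0.0, 0.0], 0.0], [[-0.0, -0.0, 0.019], [-0.0, -0.0, 0.0], 0.0], [[-0.0, -0.0, 0.019], [-0.0, -0.0, 0.0], 0.0]]
```

>>> play_rows:
  deltas:
    - [[0.008,0.005,0.03],[0,0,-0.002],0]
    - [[0.008,0.005,0.034],[0,0,-0.002],0]
    - [[0.006,0.004,0.034],[0,0,-0.002],0]
    - [[0,0,0.03],[0,0,0],0]
    - [[0,0,0],[0,0,0],0]

```text
time: 2.72
tool_pos: [497.4, -281.0, 59.2]
tcp_rot: [-179.6, -0.1, 126.9]
ft_force: [0.0, 0.3, 0.3]
finger_gap: 85.3
```

```bash
python3 plan.py 4 499 -275 4 127.3 0 ; python3 -c "
from h import *
cv2.imwrite('pics/d1.png',np.hstack([crop('top',405,205,80,90,5),crop('side',370,290,80,90,5)])[:,:,::-1])"
```

```text
t 2.73 pos [ 497.4 -281.    59.2] rot [-1.7964e+02 -1.0000e-01  1.2688e+02] gap 85.3 F [0.  0.3 0.3] q6 -71.2
[[[0.001, 0.001, 0.014], [-0.002, -0.0, -0.002], 0.0], [[0.001, 0.001, 0.014], [-0.002, -0.0, -0.002], 0.0], [[0.001, 0.001, 0.014], [-0.002, -0.0, -0.002], 0.0], [[0.001, 0.001, 0.014], [-0.002, -0.0, -0.002], 0.0]]
```

View pics/d1.png

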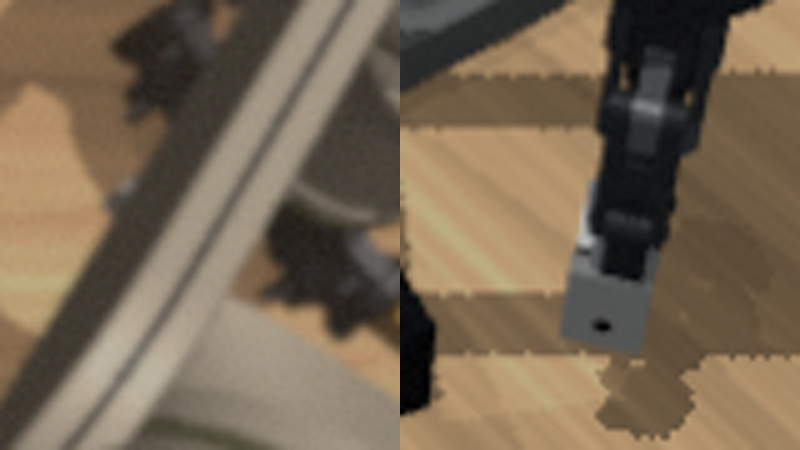

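>>> play_rows:
  deltas:
    - [[0.002,0.002,0.015],[-0.002,0,-0.002],0]
    - [[0.001,0.001,0.015],[-0.002,0,-0.002],0]
    - [[0.001,0.001,0.015],[0,0,-0.002],0]
    - [[0.001,0.001,0.01],[0,0,0],0]
    - [[0,0,0],[0,0,0],0]

```text
time: 3.45
tool_pos: [502.9, -276.8, 7.3]
tcp_rot: [179.9, 0.5, 127.2]
ft_force: [0.4, 0.3, 0.1]
finger_gap: 85.6
```

```bash
python3 plan.py 1 499 -275 4 127.3 0
```

```text
t 3.45 pos [ 502.9 -276.8    7.3] rot [179.92   0.5  127.25] gap 85.6 F [0.4 0.3 0.1] q6 -71.1
[[[0.004, -0.002, 0.003], [0.001, 0.009, -0.001], 0.0]]
```

>>> play_rows:
  deltas:
    - [[0.004,-0.002,0.003],[0.001,0.009,-0.001],0]
    - [[0,0,0],[0,0,0],0.3]
    - [[0,0,0],[0,0,0],0.6]
    - [[0,0,0],[0,0,0],0.8]
    - [[0,0,0],[0,0,0],0.8]
    - [[0,0,0],[0,0,0],0.8]
  force: 50

```text
time: 4.2
tool_pos: [499.3, -275.3, 5.2]
tcp_rot: [179.9, 0.0, 127.3]
ft_force: [0.6, 0.7, -2.1]
finger_gap: 45.5
```

```bash
python3 plan.py 3 499 -275 100 127.3 0.8 7 535.7 72 100 88.2 0.8
```

```text
t 4.2 pos [ 499.3 -275.3    5.2] rot [1.7995e+02 5.0000e-02 1.2729e+02] gap 45.5 F [ 0.6  0.7 -2.1] q6 -71.4
[[[0.0, 0.0, -0.032], [0.0, 0.0, -0.0], 0.8], [[0.0, -0.0, -0.032], [0.0, 0.0, -0.0], 0.8], [[0.0, -0.0, -0.032], [0.0, 0.0, -0.0], 0.8], [[0.036, 0.034, 0.0], [-0.0, -0.0, 0.097], 0.8], [[0.039, 0.031, 0.0], [-0.0, -0.0, 0.097], 0.8], [[0.042, 0.027, 0.0], [-0.0, -0.0, 0.097], 0.8], [[0.045, 0.022, 0.0], [-0.0, -0.0, 0.097], 0.8], [[0.047, 0.018, 0.0], [-0.0, -0.0, 0.097], 0.8]]
[[[0.048, 0.013, 0.0], [-0.0, -0.0, 0.097], 0.8], [[0.049, 0.009, 0.0], [-0.0, -0.0, 0.097], 0.8]]
```

>>> play_rows:
  deltas:
    - [[0,0,-0.02],[0,0,0],0.8]
    - [[0,0,-0.035],[0,0,0],0.8]
    - [[0,0,-0.035],[0,0,0],0.8]
    - [[0.036,0.034,0],[0,0,0.097],0.8]
    - [[0.039,0.031,0],[0,0,0.097],0.8]
    - [[0.042,0.027,0],[0,0,0.097],0.8]
    - [[0.045,0.022,0],[0,0,0.097],0.8]
    - [[0.047,0.018,0],[0,0,0.097],0.8]

```text
time: 5.2
tool_pos: [530.9, -24.8, 109.8]
tcp_rot: [179.4, 0.3, 98.3]
ft_force: [1.3, 0.3, -1.9]
finger_gap: 45.8
```

>>> play_rows:
  deltas:
    - [[0.048,0.013,0],[0,0,0.097],0.8]
    - [[0.035,0.007,0],[0,0,0.06],0.8]
    - [[0,0,0],[0,0,0],0.8]

```text
time: 5.58
tool_pos: [543.6, 66.4, 114.9]
tcp_rot: [179.0, 0.1, 89.2]
ft_force: [0.2, -0.2, -2.7]
finger_gap: 45.3
```

```bash
python3 plan.py 4 535.7 72 50 88.2 0.8
```

```text
t 5.58 pos [543.6  66.4 114.9] rot [1.7902e+02 1.4000e-01 8.9160e+01] gap 45.3 F [ 0.2 -0.2 -2.7] q6 2.6
[[[0.001, -0.002, 0.016], [0.004, 0.001, 0.004], 0.8], [[0.001, -0.002, 0.016], [0.004, 0.001, 0.004], 0.8], [[0.001, -0.002, 0.016], [0.004, 0.001, 0.004], 0.8], [[0.001, -0.002, 0.016], [0.004, 0.001, 0.004], 0.8]]
```

>>> play_rows:
  deltas:
    - [[0.002,-0.003,0.018],[0.004,0,0.005],0.8]
    - [[0.002,-0.003,0.02],[0.004,0,0.005],0.8]
    - [[0.001,-0.002,0.018],[0.004,0,0.004],0.8]
    - [[0,0,0.008],[0.003,0,0],0.8]
    - [[0,0,0],[0,0,0],0.8]

```text
time: 6.2
tool_pos: [534.4, 68.5, 45.5]
tcp_rot: [-179.9, 0.2, 88.2]
ft_force: [0.4, 0.9, -2.2]
finger_gap: 45.4
```

```bash
python3 plan.py 3 535.7 72 36 88.2 0.8
```

```text
t 6.2 pos [534.4  68.5  45.5] rot [-179.91    0.19   88.21] gap 45.4 F [ 0.4  0.9 -2.2] q6 3.9
[[[0.001, 0.0, 0.003], [-0.001, 0.001, 0.0], 0.8], [[0.001, 0.0, 0.003], [-0.001, 0.001, 0.0], 0.8], [[0.001, 0.0, 0.003], [-0.001, 0.001, 0.0], 0.8]]
```

>>> play_rows:
  deltas:
    - [[0.002,0.001,0.003],[-0.001,0.001,0],0.8]
    - [[0.001,0,0.003],[-0.001,0.001,0],0.8]
    - [[0.001,0,0.003],[0,0,0],0.8]
    - [[0,0,0.001],[0,0,0],0.8]
    - [[0,0,0],[0,0,0],0.8]

```text
time: 6.82
tool_pos: [537.2, 72.7, 36.6]
tcp_rot: [179.8, 0.1, 88.2]
ft_force: [0.2, -0.0, -1.9]
finger_gap: 45.2
```

```bash
python3 plan.py 2 535.7 72 35 88.2 0.8
```

```text
t 6.83 pos [537.2  72.7  36.6] rot [1.7979e+02 6.0000e-02 8.8200e+01] gap 45.2 F [ 0.2 -0.  -1.9] q6 4.2
[[[-0.0, -0.001, 0.001], [0.002, 0.0, 0.0], 0.8], [[-0.0, -0.001, 0.001], [0.002, 0.0, 0.0], 0.8]]
```

>>> play_rows:
  deltas:
    - [[0,-0.001,0.001],[0.002,0,0],0.8]
    - [[0,0,0.001],[0,0,0],0.8]
    - [[0,0,0.001],[0,0,0],0.8]
    - [[0,0,0],[0,0,0],0.8]

```text
time: 7.32
tool_pos: [536.5, 72.7, 35.5]
tcp_rot: [179.9, 0.1, 88.2]
ft_force: [0.3, -0.2, -2.5]
finger_gap: 45.3
```

>>> play_rows:
  deltas:
    - [[0,0,0.002],[0,0,0],0.8]
    - [[0,0,0.001],[0,0,0],0.8]
    - [[0,0,0],[0,0,0],0.8]

```text
time: 7.7
tool_pos: [537.3, 72.8, 35.3]
tcp_rot: [179.8, 0.1, 88.2]
ft_force: [0.3, 0.6, -2.6]
finger_gap: 45.1
```

>>> play_rows:
  deltas:
    - [[0,0,0.003],[0,0,0],0.8]
    - [[0,0,0.003],[0,0,0],0.8]
    - [[0,0,0],[0,0,0],0.8]

```text
time: 8.07
tool_pos: [538.3, 72.8, 35.8]
tcp_rot: [179.8, 0.1, 88.2]
ft_force: [0.6, -0.1, -2.4]
finger_gap: 45.5
```

```bash
python3 -c "
from h import *
for i in range(5):
    eyes.snapshot('top'); s=r.sense(); print(s['tool_pos'].round(2),s['ft_force'].round(2),s['qd'].round(2),s['joint_pos'].round(2))"
```

```text
[538.42  72.86  35.69] [ 0.76  0.77 -2.64] [-0.09  0.63  0.33 -0.05 -0.93  0.02] [ 2.3600e+00  9.2900e+00  1.0477e+02 -9.0000e-02  6.5750e+01  4.1600e+00]
[538.25  72.84  35.23] [2.09 0.03 9.37] [-0.04  0.36 -0.24  0.03 -0.24  0.15] [ 2.3500e+00  9.3200e+00  1.0479e+02 -9.0000e-02  6.5720e+01  4.1600e+00]
[538.26  72.81  35.25] [0.51 1.28 2.68] [ 0.01  0.17 -0.17  0.02  0.12 -0.01] [ 2.3500e+00  9.3200e+00  1.0479e+02 -9.0000e-02  6.5730e+01  4.1600e+00]
[538.24  72.83  35.22] [-0.14 -0.76  3.96] [-0.04  0.01 -0.1   0.03  0.1   0.01] [ 2.3500e+00  9.3300e+00  1.0478e+02 -9.0000e-02  6.5730e+01  4.1600e+00]
[538.26  72.82  35.24] [-0.15 -0.13  3.18] [ 0.03  0.01 -0.01 -0.    0.    0.  ] [ 2.3500e+00  9.3300e+00  1.0478e+02 -9.0000e-02  6.5740e+01  4.1600e+00]
```

>>> play_rows:
  deltas:
    - [[0,0,0.006],[0,0,0],0.8]
    - [[0,0,0.0],[0,0,0],0.8]

```text
time: 8.57
tool_pos: [539.3, 72.9, 35.8]
tcp_rot: [179.8, 0.1, 88.3]
ft_force: [0.4, 0.7, -3.7]
finger_gap: 45.4
```

>>> play_rows:
  deltas:
    - [[0,0,0.002],[0,0,0],0.8]
    - [[0,0,0],[0,0,0],0.55]
    - [[0,0,0],[0,0,0],0.3]
    - [[0,0,0],[0,0,0],0]
    - [[0,0,-0.02],[0,0,0],0]
    - [[0,0,-0.03],[0,0,0],0]
    - [[0,0,-0.04],[0,0,0],0]

```text
time: 9.45
tool_pos: [535.7, 72.8, 123.1]
tcp_rot: [-179.6, 0.1, 88.2]
ft_force: [0.2, -0.2, -0.2]
finger_gap: 85.4
```

```bash
python3 plan.py 8 394 -253 120 78 0; python3 -c "
from h import *
cv2.imwrite('pics/e1.png',eyes.snapshot('side')[:,:,::-1])"
```

```text
t 9.45 pos [535.7  72.8 123.1] rot [-1.7965e+02  1.3000e-01  8.8250e+01] gap 85.4 F [ 0.2 -0.2 -0.2] q6 4.2
[[[-0.041, -0.016, 0.001], [-0.001, 0.0, 0.022], 0.0], [[-0.042, -0.016, 0.001], [-0.001, 0.0, 0.022], 0.0], [[-0.042, -0.015, 0.001], [-0.001, 0.0, 0.022], 0.0], [[-0.042, -0.014, 0.0], [-0.001, 0.0, 0.022], 0.0], [[-0.043, -0.013, 0.0], [-0.001, 0.0, 0.022], 0.0], [[-0.043, -0.012, 0.0], [-0.001, 0.0, 0.022], 0.0], [[-0.043, -0.011, 0.0], [-0.001, 0.0, 0.022], 0.0], [[-0.043, -0.01, 0.0], [-0.001, 0.0, 0.022], 0.0]]
```

>>> play_rows:
  deltas:
    - [[-0.041,-0.016,0],[0,0,0.022],0]
    - [[-0.042,-0.016,0],[0,0,0.022],0]
    - [[-0.042,-0.015,0],[0,0,0.022],0]
    - [[-0.042,-0.014,0],[0,0,0.022],0]
    - [[-0.043,-0.013,0],[0,0,0.022],0]
    - [[-0.043,-0.012,0],[0,0,0.022],0]
    - [[-0.043,-0.011,0],[0,0,0.022],0]
    - [[-0.03,-0.007,0],[0,0,0.015],0]

```text
time: 10.5
tool_pos: [404.2, -249.3, 143.8]
tcp_rot: [178.6, 0.2, 78.6]
ft_force: [0.6, -0.4, 0.0]
finger_gap: 85.3
```

```bash
python3 plan.py 3 394 -253 70 78 0
```

```text
t 10.5 pos [ 404.2 -249.3  143.8] rot [1.7861e+02 1.6000e-01 7.8560e+01] gap 85.3 F [ 0.6 -0.4  0. ] q6 -26.9
[[[-0.002, -0.004, 0.025], [0.008, 0.001, 0.003], 0.0], [[-0.002, -0.003, 0.025], [0.008, 0.001, 0.003], 0.0], [[-0.002, -0.003, 0.025], [0.008, 0.001, 0.003], 0.0]]
```

View pics/e1.png

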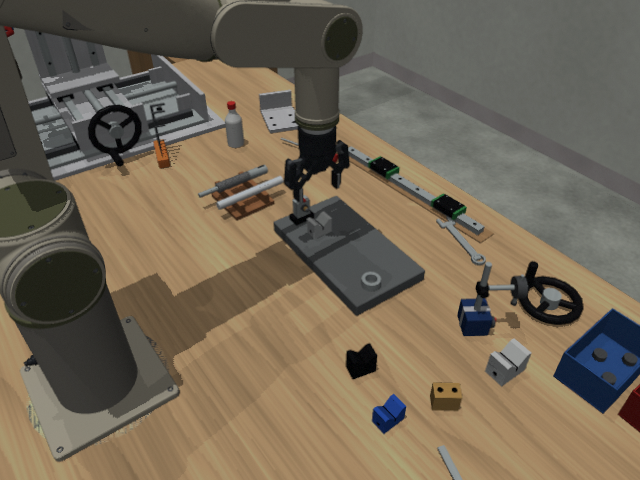

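>>> play_rows:
  deltas:
    - [[-0.003,-0.004,0.025],[0.008,0,0.003],0]
    - [[-0.002,-0.004,0.025],[0.008,0,0.003],0]
    - [[-0.001,-0.002,0.022],[0.008,0,0.003],0]
    - [[0,0,0],[0,0,0],0]

```text
time: 11.0
tool_pos: [394.9, -258.6, 75.7]
tcp_rot: [179.6, 0.4, 77.7]
ft_force: [-0.1, -0.6, 0.1]
finger_gap: 85.2
```

```bash
python3 plan.py 4 394 -253 12 78 0
```

```text
t 11.0 pos [ 394.9 -258.6   75.7] rot [179.6    0.39  77.72] gap 85.2 F [-0.1 -0.6  0.1] q6 -27.0
[[[0.001, -0.001, 0.016], [0.002, 0.002, -0.001], 0.0], [[0.001, -0.001, 0.016], [0.002, 0.002, -0.001], 0.0], [[0.001, -0.001, 0.016], [0.002, 0.002, -0.001], 0.0], [[0.001, -0.001, 0.016], [0.002, 0.002, -0.001], 0.0]]
```

>>> play_rows:
  deltas:
    - [[0.002,0,0.016],[0.002,0.002,-0.001],0]
    - [[0.002,0,0.016],[0.002,0.002,0],0]
    - [[0.001,0,0.016],[0,0.002,0],0]
    - [[0.001,0,0.014],[0,0,0],0]
    - [[0,0,0],[0,0,0],0]

```text
time: 11.62
tool_pos: [398.2, -253.3, 12.1]
tcp_rot: [179.7, 0.1, 77.8]
ft_force: [0.3, 0.6, -0.0]
finger_gap: 85.4
```

```bash
python3 plan.py 1 394 -253 12 78 0
```

```text
t 11.62 pos [ 398.2 -253.3   12.1] rot [1.7965e+02 1.0000e-01 7.7830e+01] gap 85.4 F [ 0.3  0.6 -0. ] q6 -26.6
[[[-0.001, -0.004, 0.0], [0.006, 0.002, -0.003], 0.0]]
```

>>> play_rows:
  deltas:
    - [[0,-0.005,0],[0.004,0.001,0],0]
    - [[0,0,0],[0,0,0],0.3]
    - [[0,0,0],[0,0,0],0.6]
    - [[0,0,0],[0,0,0],0.8]
    - [[0,0,0],[0,0,0],0.8]
    - [[0,0,0],[0,0,0],0.8]
  force: 50

```text
time: 12.38
tool_pos: [393.7, -252.9, 13.3]
tcp_rot: [179.8, 0.1, 77.8]
ft_force: [-0.5, -0.3, -2.3]
finger_gap: 45.1
```

```bash
python3 plan.py 4 394 -253 120 78 0.8 5 532.3 -68 120 88.2 0.8
```

```text
t 12.38 pos [ 393.7 -252.9   13.3] rot [1.7979e+02 9.0000e-02 7.7820e+01] gap 45.1 F [-0.5 -0.3 -2.3] q6 -26.8
[[[-0.0, 0.0, -0.027], [0.001, 0.0, -0.001], 0.8], [[-0.0, 0.0, -0.027], [0.001, 0.0, -0.001], 0.8], [[-0.0, 0.0, -0.027], [0.001, 0.0, -0.001], 0.8], [[-0.0, 0.0, -0.027], [0.001, 0.0, -0.001], 0.8], [[0.042, 0.019, 0.0], [0.0, 0.0, -0.036], 0.8], [[0.041, 0.021, 0.0], [0.0, 0.0, -0.036], 0.8], [[0.04, 0.022, 0.0], [0.0, 0.0, -0.036], 0.8], [[0.04, 0.024, 0.0], [0.0, 0.0, -0.036], 0.8]]
[[[0.039, 0.025, 0.0], [0.0, 0.0, -0.036], 0.8]]
```

>>> play_rows:
  deltas:
    - [[0,0,-0.02],[0,0,0],0.8]
    - [[0,0,-0.03],[0,0,0],0.8]
    - [[0,0,-0.03],[0,0,0],0.8]
    - [[0.03,0.013,-0.02],[0,0,-0.03],0.8]
    - [[0.042,0.019,0],[0,0,-0.036],0.8]
    - [[0.041,0.021,0],[0,0,-0.036],0.8]
    - [[0.04,0.022,0],[0,0,-0.036],0.8]
    - [[0.035,0.024,0],[0,0,-0.036],0.8]

```text
time: 13.38
tool_pos: [519.1, -76.5, 114.9]
tcp_rot: [179.9, 0.0, 87.7]
ft_force: [1.4, -1.6, -1.2]
finger_gap: 45.2
```

```bash
python3 plan.py 4 532.3 -68 60 88.2 0.8
```

```text
t 13.38 pos [519.1 -76.5 114.9] rot [1.7995e+02 4.0000e-02 8.7750e+01] gap 45.2 F [ 1.4 -1.6 -1.2] q6 -11.7
[[[0.002, 0.003, 0.014], [0.0, 0.0, -0.002], 0.8], [[0.002, 0.003, 0.014], [0.0, 0.0, -0.002], 0.8], [[0.002, 0.003, 0.014], [0.0, 0.0, -0.002], 0.8], [[0.002, 0.003, 0.014], [0.0, 0.0, -0.002], 0.8]]
```

>>> play_rows:
  deltas:
    - [[0.001,0.002,0.01],[0,0,-0.002],0.8]
    - [[0.001,0.003,0.015],[0,0,-0.002],0.8]
    - [[0.001,0.003,0.018],[0,0,-0.001],0.8]
    - [[0.001,0.002,0.01],[0,0,0],0.8]
    - [[0,0,0],[0,0,0],0.8]

```text
time: 14.0
tool_pos: [528.1, -72.0, 56.3]
tcp_rot: [-179.8, -0.0, 88.1]
ft_force: [-0.2, 0.4, -2.5]
finger_gap: 45.1
```

```bash
python3 plan.py 3 532.3 -68 44 88.2 0.8
```

```text
t 14.0 pos [528.1 -72.   56.3] rot [-1.7981e+02 -1.0000e-02  8.8110e+01] gap 45.1 F [-0.2  0.4 -2.5] q6 -11.4
[[[0.001, 0.001, 0.004], [-0.001, -0.0, -0.001], 0.8], [[0.001, 0.001, 0.004], [-0.001, -0.0, -0.001], 0.8], [[0.001, 0.001, 0.004], [-0.001, -0.0, -0.001], 0.8]]
```

>>> play_rows:
  deltas:
    - [[0.002,0.001,0.004],[-0.001,0,-0.001],0.8]
    - [[0.002,0.001,0.004],[-0.001,0,0],0.8]
    - [[0.001,0.001,0.004],[0,0,0],0.8]
    - [[0,0,0.001],[0,0,0],0.8]
    - [[0,0,0],[0,0,0],0.8]

```text
time: 14.62
tool_pos: [532.4, -67.5, 43.9]
tcp_rot: [179.9, 0.0, 88.1]
ft_force: [-0.6, -0.8, -3.5]
finger_gap: 45.5
```

```bash
python3 -c "
from h import *
for i in range(3):
    eyes.snapshot('top'); s=r.sense(); print(s['tool_pos'].round(2),s['ft_force'].round(2))"
```

```text
[532.39 -67.54  43.89] [-0.48  0.21 -2.46]
[532.4  -67.57  43.94] [-0.41  0.26 -2.37]
[532.39 -67.6   43.93] [ 0.45  0.21 -2.76]
```

>>> play_rows:
  deltas:
    - [[0,0,0.002],[0,0,0],0.8]
    - [[0,0,0.002],[0,0,0],0.8]

```text
time: 15.02
tool_pos: [533.1, -67.8, 43.3]
tcp_rot: [179.9, 0.0, 88.1]
ft_force: [-12.1, 1.8, 21.2]
finger_gap: 45.6
```

```bash
python3 -c "
from h import *
for i in range(3):
    eyes.snapshot('top'); s=r.sense(); print(s['tool_pos'].round(2),s['ft_force'].round(2))"
```

```text
[533.2  -67.78  43.25] [-9.12  1.86 15.15]
[533.26 -67.75  43.27] [-8.27  1.91 14.81]
[533.24 -67.76  43.25] [-8.14  3.14 15.06]
```

Contact, tall block seated. Release and rise.

>>> play_rows:
  deltas:
    - [[0,0,0],[0,0,0],0.55]
    - [[0,0,0],[0,0,0],0.3]
    - [[0,0,0],[0,0,0],0]
    - [[0,0,-0.02],[0,0,0],0]
    - [[0,0,-0.03],[0,0,0],0]
    - [[0,0,-0.04],[0,0,0],0]
    - [[0,0,-0.03],[0,0,0],0]

```text
time: 16.05
tool_pos: [531.5, -67.5, 163.9]
tcp_rot: [-179.9, -0.0, 88.1]
ft_force: [-0.2, -0.7, 0.2]
finger_gap: 85.5
```

```bash
python3 plan.py 9 484.5 346 200 1 0.45
```

```text
t 16.05 pos [531.5 -67.5 163.9] rot [-179.89   -0.     88.1 ] gap 85.5 F [-0.2 -0.7  0.2] q6 -10.8
[[[0.046, -0.007, -0.004], [-0.0, 0.0, 0.169], 0.45], [[0.044, -0.014, -0.004], [-0.0, 0.0, 0.169], 0.45], [[0.041, -0.022, -0.004], [-0.0, 0.0, 0.169], 0.45], [[0.037, -0.028, -0.004], [-0.0, 0.0, 0.169], 0.45], [[0.031, -0.034, -0.004], [-0.0, 0.0, 0.169], 0.45], [[0.025, -0.039, -0.004], [-0.0, 0.0, 0.169], 0.45], [[0.018, -0.042, -0.004], [-0.0, 0.0, 0.169], 0.45], [[0.011, -0.045, -0.004], [-0.0, 0.0, 0.169], 0.45]]
[[[0.003, -0.046, -0.004], [-0.0, 0.0, 0.169], 0.45]]
```

>>> play_rows:
  deltas:
    - [[0.046,-0.007,-0.004],[0,0,0.169],0.45]
    - [[0.044,-0.014,-0.004],[0,0,0.169],0.45]
    - [[0.041,-0.022,-0.004],[0,0,0.169],0.45]
    - [[0.037,-0.028,-0.004],[0,0,0.169],0.45]
    - [[0.031,-0.034,-0.004],[0,0,0.169],0.45]
    - [[0.025,-0.039,-0.004],[0,0,0.169],0.45]
    - [[0.018,-0.042,-0.004],[0,0,0.169],0.45]
    - [[0.011,-0.042,-0.004],[0,0,0.169],0.45]

```text
time: 17.05
tool_pos: [498.9, 305.5, 201.1]
tcp_rot: [179.9, -0.5, 7.8]
ft_force: [-0.3, -0.3, 0.4]
finger_gap: 46.9
```

```bash
python3 plan.py 6 484.5 346 80 1 0.45; python3 -c "
from h import *
cv2.imwrite('pics/f1.png',crop('top',200,150,200,120,4)[:,:,::-1])"
```

```text
t 17.05 pos [498.9 305.5 201.1] rot [179.89  -0.5    7.84] gap 46.9 F [-0.3 -0.3  0.4] q6 108.8
[[[-0.002, -0.007, 0.02], [0.0, -0.001, 0.02], 0.45], [[-0.002, -0.007, 0.02], [0.0, -0.001, 0.02], 0.45], [[-0.002, -0.007, 0.02], [0.0, -0.001, 0.02], 0.45], [[-0.002, -0.007, 0.02], [0.0, -0.001, 0.02], 0.45], [[-0.002, -0.007, 0.02], [0.0, -0.001, 0.02], 0.45], [[-0.002, -0.007, 0.02], [0.0, -0.001, 0.02], 0.45]]
```

View pics/f1.png

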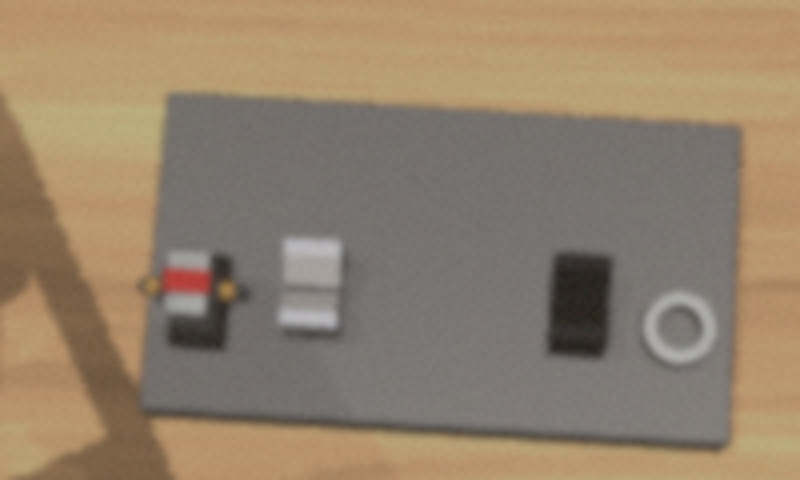

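Run:
```python
import numpy as np
from h import *
def up(p,x0,y0,s): return (np.array(p,float)+.5)/s-.5+[x0,y0]
for p,z in (([(283,238),(342,241),(336,332),(277,327)],68.2),([(555,253),(613,257),(605,355),(547,352)],76.7),([(150,285),(228,290)],70.2)):
    P=onz('top',up(p,200,150,4),z); print(P.round(1).tolist(),P.mean(0))
```

```text
[[565.8, 87.8, 68.2], [565.0, 56.7, 68.2], [516.2, 58.2, 68.2], [518.1, 89.0, 68.2]] [541.2781454   72.90800123  68.2       ]
[[559.1, -54.8, 76.7], [557.7, -85.0, 76.7], [505.8, -81.4, 76.7], [506.7, -51.5, 76.7]] [532.33206936 -68.16063471  76.7       ]
[[538.5, 156.1, 70.2], [536.8, 115.2, 70.2]] [537.64525101 135.63295041  70.2       ]
```

>>> play_rows:
  deltas:
    - [[-0.004,-0.012,0.02],[0,0,0.04],0.45]
    - [[-0.004,-0.012,0.02],[0,0,0.04],0.45]
    - [[-0.003,-0.009,0.02],[0,0,0.03],0.45]
    - [[-0.001,-0.002,0.02],[0,0,0.01],0.45]
    - [[0,0,0.02],[0,0,0],0.45]
    - [[0,0,0],[0,0,0],0.45]

```text
time: 17.85
tool_pos: [484.1, 347.6, 98.0]
tcp_rot: [-179.8, -0.6, 0.3]
ft_force: [-0.3, 0.0, -0.3]
finger_gap: 47.1
```

```bash
python3 plan.py 5 484.5 346 22 1 0.45; python3 -c "
from h import *
cv2.imwrite('pics/f2.png',np.hstack([crop('top',120,180,100,120,4),crop('side',180,130,100,120,4)])[:,:,::-1])"
```

```text
t 17.85 pos [484.1 347.6  98. ] rot [-179.81   -0.63    0.31] gap 47.1 F [-0.3  0.  -0.3] q6 120.6
[[[-0.0, 0.0, 0.015], [-0.001, -0.002, -0.002], 0.45], [[-0.0, 0.0, 0.015], [-0.001, -0.002, -0.002], 0.45], [[-0.0, 0.0, 0.015], [-0.001, -0.002, -0.002], 0.45], [[0.0, 0.0, 0.015], [-0.001, -0.002, -0.002], 0.45], [[0.0, 0.0, 0.015], [-0.001, -0.002, -0.002], 0.45]]
```

View pics/f2.png

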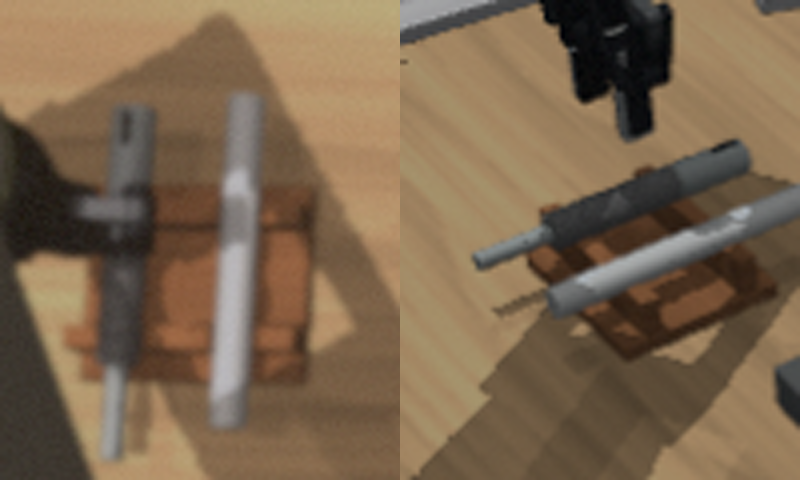

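>>> play_rows:
  deltas:
    - [[0,0.001,0.018],[0,-0.003,-0.003],0.45]
    - [[0,0.001,0.018],[0,-0.003,-0.003],0.45]
    - [[0,0,0.018],[0,-0.003,-0.003],0.45]
    - [[0,0,0.018],[0,0,-0.003],0.45]
    - [[0,0,0],[0,0,0],0.45]

```text
time: 18.58
tool_pos: [487.1, 346.4, 24.3]
tcp_rot: [-179.7, -0.3, 1.0]
ft_force: [-0.3, 0.4, 0.5]
finger_gap: 46.9
```

```bash
python3 plan.py 1 484.5 345.5 22 1 0.45
```

```text
t 18.57 pos [487.1 346.4  24.3] rot [-179.66   -0.33    1.  ] gap 46.9 F [-0.3  0.4  0.5] q6 119.4
[[[-0.003, 0.001, 0.002], [-0.006, -0.006, -0.0], 0.45]]
```

>>> play_rows:
  deltas:
    - [[-0.003,0.001,0.002],[-0.006,-0.006,0],0.45]
    - [[0,0,0],[0,0,0],0.6]
    - [[0,0,0],[0,0,0],0.75]
    - [[0,0,0],[0,0,0],0.9]
    - [[0,0,0],[0,0,0],1]
    - [[0,0,0],[0,0,0],1]
  force: 90

```text
time: 19.32
tool_pos: [484.7, 345.0, 23.6]
tcp_rot: [179.9, -0.1, 1.0]
ft_force: [0.1, -0.7, -1.5]
finger_gap: 22.5
```

```bash
python3 plan.py 4 485 346 140 1 1
```

```text
t 19.32 pos [484.7 345.   23.6] rot [ 1.7993e+02 -5.0000e-02  1.0000e+00] gap 22.5 F [ 0.1 -0.7 -1.5] q6 119.6
[[[0.0, -0.0, -0.029], [0.0, -0.0, 0.0], 1.0], [[0.0, -0.0, -0.029], [0.0, -0.0, 0.0], 1.0], [[0.0, -0.0, -0.029], [0.0, -0.0, 0.0], 1.0], [[0.0, -0.0, -0.029], [0.0, -0.0, 0.0], 1.0]]
```

>>> play_rows:
  deltas:
    - [[0,0,-0.01],[0,0,0],1]
    - [[0,0,-0.02],[0,0,0],1]
    - [[0,0,-0.03],[0,0,0],1]
    - [[0,0,-0.03],[0,0,0],1]
    - [[0,0,-0.025],[0,0,0],1]
    - [[0,0,-0.01],[0,0,0],1]

```text
time: 20.08
tool_pos: [483.7, 345.4, 156.8]
tcp_rot: [180.0, -0.0, 1.0]
ft_force: [0.5, -0.4, -5.1]
finger_gap: 22.5
```

```bash
python3 plan.py 10 536 10 150 87.5 1
```

```text
t 20.07 pos [483.7 345.4 156.8] rot [ 1.7996e+02 -2.0000e-02  1.0300e+00] gap 22.5 F [ 0.5 -0.4 -5.1] q6 119.6
[[[0.005, 0.034, 0.001], [0.0, 0.0, -0.151], 1.0], [[-0.0, 0.034, 0.001], [0.0, 0.0, -0.151], 1.0], [[-0.006, 0.033, 0.001], [0.0, 0.0, -0.151], 1.0], [[-0.011, 0.032, 0.001], [0.0, 0.0, -0.151], 1.0], [[-0.015, 0.03, 0.001], [0.0, 0.0, -0.151], 1.0], [[-0.02, 0.028, 0.001], [0.0, 0.0, -0.151], 1.0], [[-0.024, 0.024, 0.001], [0.0, 0.0, -0.151], 1.0], [[-0.027, 0.021, 0.001], [0.0, 0.0, -0.151], 1.0]]
[[[-0.03, 0.016, 0.001], [0.0, 0.0, -0.151], 1.0], [[-0.032, 0.012, 0.001], [0.0, 0.0, -0.151], 1.0]]
```

Held (weight 5.4 N shows). Transfer.

>>> play_rows:
  deltas:
    - [[0.003,0.02,0],[0,0,-0.1],1]
    - [[0,0.034,0],[0,0,-0.151],1]
    - [[-0.006,0.033,0],[0,0,-0.151],1]
    - [[-0.011,0.032,0],[0,0,-0.151],1]
    - [[-0.015,0.03,0],[0,0,-0.151],1]
    - [[-0.02,0.028,0],[0,0,-0.151],1]
    - [[-0.024,0.024,0],[0,0,-0.151],1]
    - [[-0.027,0.021,0],[0,0,-0.151],1]

```text
time: 21.08
tool_pos: [514.2, 84.9, 159.0]
tcp_rot: [180.0, -0.1, 69.7]
ft_force: [0.1, 0.6, -4.5]
finger_gap: 22.5
```

```bash
python3 plan.py 3 536 10 150 87.5 1
```

```text
t 21.07 pos [514.2  84.9 159. ] rot [ 1.7996e+02 -9.0000e-02  6.9740e+01] gap 22.5 F [ 0.1  0.6 -4.5] q6 23.9
[[[-0.021, 0.015, 0.003], [0.0, -0.001, -0.103], 1.0], [[-0.022, 0.013, 0.003], [0.0, -0.001, -0.103], 1.0], [[-0.024, 0.011, 0.003], [0.0, -0.001, -0.103], 1.0]]
```

>>> play_rows:
  deltas:
    - [[-0.021,0.015,0],[0,0,-0.103],1]
    - [[-0.022,0.012,0],[0,0,-0.103],1]
    - [[-0.018,0.008,0],[0,0,-0.07],1]
    - [[0,0,0],[0,0,0],1]

```text
time: 21.58
tool_pos: [531.9, 12.0, 158.8]
tcp_rot: [-180.0, -0.0, 86.0]
ft_force: [-0.3, 0.7, -4.9]
finger_gap: 22.7
```

```bash
python3 plan.py 4 536.3 9.3 95 87.5 1
```

```text
t 21.57 pos [531.9  12.  158.8] rot [-1.7999e+02 -5.0000e-02  8.5990e+01] gap 22.7 F [-0.3  0.7 -4.9] q6 -0.3
[[[-0.001, 0.001, 0.016], [-0.0, -0.0, -0.007], 1.0], [[-0.001, 0.001, 0.016], [-0.0, -0.0, -0.007], 1.0], [[-0.001, 0.001, 0.016], [-0.0, -0.0, -0.007], 1.0], [[-0.001, 0.001, 0.016], [-0.0, -0.0, -0.007], 1.0]]
```

>>> play_rows:
  deltas:
    - [[-0.001,0.001,0.02],[0,0,-0.009],1]
    - [[-0.001,0.001,0.025],[0,0,-0.009],1]
    - [[-0.001,0.001,0.025],[0,0,-0.007],1]
    - [[0,0,0.012],[0,0,-0.002],1]
    - [[0,0,0],[0,0,0],1]

```text
time: 22.2
tool_pos: [534.1, 11.9, 75.7]
tcp_rot: [-180.0, -0.1, 87.3]
ft_force: [-0.3, 0.2, -5.0]
finger_gap: 22.5
```

```bash
python3 plan.py 4 536.3 9.3 57 87.5 1;python3 -c "
from h import *
cv2.imwrite('pics/g1.png',crop('side',270,160,150,120,5)[:,:,::-1])"
```

```text
t 22.2 pos [534.1  11.9  75.7] rot [-1.800e+02 -1.400e-01  8.731e+01] gap 22.5 F [-0.3  0.2 -5. ] q6 -1.7
[[[-0.001, 0.001, 0.005], [0.0, -0.001, -0.001], 1.0], [[-0.001, 0.001, 0.005], [0.0, -0.001, -0.001], 1.0], [[-0.001, 0.001, 0.005], [0.0, -0.001, -0.001], 1.0], [[-0.001, 0.001, 0.005], [0.0, -0.001, -0.001], 1.0]]
```

View pics/g1.png

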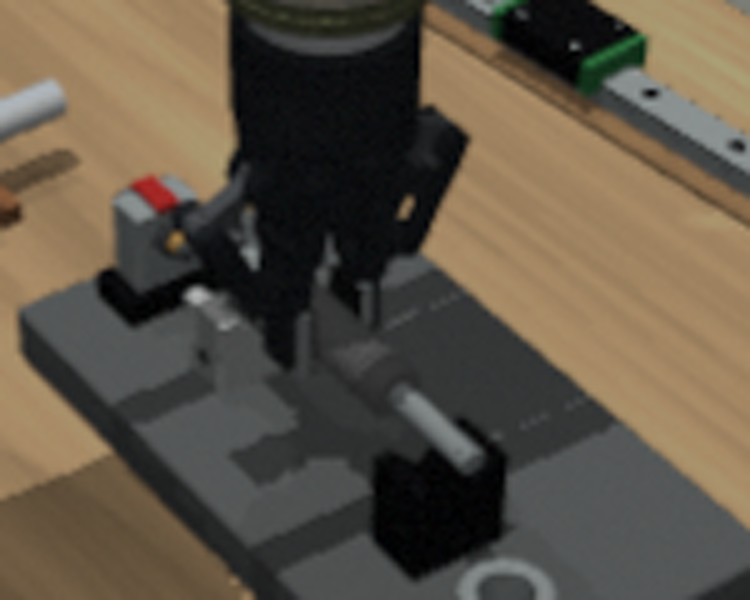

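>>> play_rows:
  deltas:
    - [[-0.001,0.001,0.006],[0,0,-0.001],1]
    - [[-0.001,0.001,0.006],[0,0,-0.001],1]
    - [[-0.001,0.001,0.005],[0,0,-0.001],1]
    - [[0,0,0.002],[0,0,0],1]
    - [[0,0,0],[0,0,0],1]

```text
time: 22.88
tool_pos: [539.8, 8.5, 58.9]
tcp_rot: [179.7, -0.1, 87.5]
ft_force: [-0.3, -0.7, -5.2]
finger_gap: 22.6
```

```bash
python3 plan.py 3 536.3 9.3 53 87.5 1
```

```text
t 22.88 pos [539.8   8.5  58.9] rot [ 1.7969e+02 -1.4000e-01  8.7460e+01] gap 22.6 F [-0.3 -0.7 -5.2] q6 -2.2
[[[0.0, -0.001, 0.002], [0.002, -0.001, -0.0], 1.0], [[0.0, -0.001, 0.002], [0.002, -0.001, -0.0], 1.0], [[0.0, -0.001, 0.002], [0.002, -0.001, -0.0], 1.0]]
```

>>> play_rows:
  deltas:
    - [[0,-0.003,0.001],[0.002,0,0],1]
    - [[0,-0.001,0.002],[0.002,0,0],1]
    - [[0,0,0],[0,0,0],1]

```text
time: 23.25
tool_pos: [535.6, 8.7, 55.9]
tcp_rot: [179.9, -0.1, 87.5]
ft_force: [-0.2, 0.2, -5.1]
finger_gap: 22.5
```

```bash
python3 plan.py 3 536.3 9.3 53 87.5 1
```

```text
t 23.25 pos [535.6   8.7  55.9] rot [ 1.7992e+02 -1.4000e-01  8.7460e+01] gap 22.5 F [-0.2  0.2 -5.1] q6 -2.2
[[[0.0, 0.0, 0.001], [0.0, -0.001, -0.0], 1.0], [[0.0, 0.0, 0.001], [0.0, -0.001, -0.0], 1.0], [[0.0, 0.0, 0.001], [0.0, -0.001, -0.0], 1.0]]
```

>>> play_rows:
  deltas:
    - [[0,0,0.002],[0,0,0],1]
    - [[0,0,0.002],[0,0,0],1]

```text
time: 23.5
tool_pos: [536.6, 8.7, 52.6]
tcp_rot: [179.8, -0.1, 87.5]
ft_force: [2.1, 0.0, -1.0]
finger_gap: 22.7
```

```bash
python3 -c "
from h import *
for i in range(3):
    eyes.snapshot('top'); s=r.sense(); print(s['tool_pos'].round(2),s['ft_force'].round(2),s['wrist_torque'].round(2))"
```

```text
[536.71   8.66  52.59] [ 1.33 -0.13 -3.57] [-0.12 -0.32 -0.03]
[536.62   8.7   52.56] [ 1.82 -0.28 -3.33] [-0.04 -0.46  0.1 ]
[536.59   8.67  52.57] [ 2.25  0.25 -3.7 ] [-0.07 -0.44  0.05]
```

Partly in contact; a touch more down.

>>> play_rows:
  deltas:
    - [[0,0,0.002],[0,0,0],1]
    - [[0,0,0.001],[0,0,0],1]

```text
time: 23.9
tool_pos: [537.2, 8.6, 52.0]
tcp_rot: [179.8, -0.1, 87.5]
ft_force: [-5.9, 0.2, 7.4]
finger_gap: 22.2
```

```bash
python3 -c "
from h import *
for i in range(3):
    eyes.snapshot('top'); s=r.sense(); print(s['tool_pos'].round(2),s['ft_force'].round(2),s['wrist_torque'].round(2))"
```

```text
[537.17   8.61  52.03] [-4.87  0.89  7.29] [0.04 0.91 0.17]
[537.15   8.62  52.  ] [-4.78 -0.41  9.14] [-0.    0.9   0.12]
[537.14   8.64  51.99] [-6.4   0.74  8.4 ] [0.02 0.89 0.12]
```

>>> play_rows:
  deltas:
    - [[0,0,0],[0,0,0],0.9]
    - [[0,0,0],[0,0,0],0.7]
    - [[0,0,0],[0,0,0],0.5]
    - [[0,0,0],[0,0,0],0.3]
    - [[0,0,0],[0,0,0],0.3]
    - [[0,0,-0.02],[0,0,0],0.3]
    - [[0,0,-0.04],[0,0,0],0.3]
    - [[0,0,-0.04],[0,0,0],0.3]

```text
time: 25.05
tool_pos: [533.9, 8.6, 150.6]
tcp_rot: [-179.8, -0.1, 87.5]
ft_force: [0.3, 0.2, -0.6]
finger_gap: 59.9
```

```bash
python3 plan.py 8 633 -303 250 144 0.3
```

```text
t 25.05 pos [533.9   8.6 150.6] rot [-1.798e+02 -1.400e-01  8.747e+01] gap 59.9 F [ 0.3  0.2 -0.6] q6 -2.2
[[[-0.038, 0.014, -0.013], [-0.0, -0.001, -0.123], 0.3], [[-0.04, 0.009, -0.013], [-0.0, -0.001, -0.123], 0.3], [[-0.041, 0.004, -0.013], [-0.0, -0.001, -0.123], 0.3], [[-0.041, -0.001, -0.013], [-0.0, -0.001, -0.123], 0.3], [[-0.04, -0.006, -0.012], [-0.0, -0.001, -0.123], 0.3], [[-0.039, -0.011, -0.012], [-0.0, -0.001, -0.123], 0.3], [[-0.038, -0.015, -0.012], [-0.0, -0.001, -0.123], 0.3], [[-0.036, -0.02, -0.012], [-0.0, -0.001, -0.123], 0.3]]
```

>>> play_rows:
  deltas:
    - [[-0.038,0.014,-0.016],[0,0,-0.123],0.3]
    - [[-0.04,0.009,-0.016],[0,0,-0.123],0.3]
    - [[-0.041,0.004,-0.013],[0,0,-0.123],0.3]
    - [[-0.041,-0.001,-0.013],[0,0,-0.123],0.3]
    - [[-0.04,-0.006,-0.012],[0,0,-0.123],0.3]
    - [[-0.039,-0.011,-0.01],[0,0,-0.123],0.3]
    - [[-0.038,-0.015,-0.01],[0,0,-0.123],0.3]
    - [[-0.03,-0.015,0],[0,0,-0.1],0.3]

```text
time: 26.05
tool_pos: [640.2, -301.5, 249.0]
tcp_rot: [179.7, 0.3, 144.6]
ft_force: [0.7, 0.9, 0.2]
finger_gap: 60.0
```

```bash
python3 plan.py 3 633.3 -303 185 144 0.3;python3 -c "
from h import *
cv2.imwrite('pics/k1.png',np.vstack([crop('side',280,170,130,80,5),crop('top',225,170,160,40+0,4)[:,:640].copy() if 0 else np.pad(crop('top',228,190,140,55,4.5),((0,0),(0,20),(0,0)))])[:600,:,::-1])"
```

```text
t 26.05 pos [ 640.2 -301.5  249. ] rot [179.74   0.26 144.56] gap 60.0 F [0.7 0.9 0.2] q6 -84.0
[[[0.002, -0.002, 0.021], [0.002, 0.002, 0.003], 0.3], [[0.002, -0.002, 0.021], [0.002, 0.002, 0.003], 0.3], [[0.002, -0.002, 0.021], [0.002, 0.002, 0.003], 0.3]]
```

View pics/k1.png

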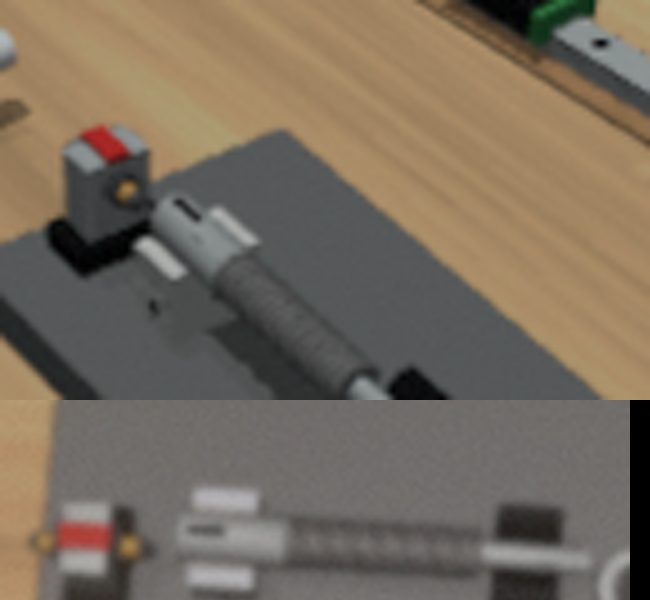

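Run:
```python
import numpy as np
from h import *
def up(p,x0,y0,s): return (np.array(p,float)+.5)/s-.5+[x0,y0]
P=onz('top',up([(178,135),(285,140),(482,152),(592,160),(43,142),(130,147)],228,190,4.5),70.2)
print(P.round(1)); print('mid',P[[0,3]].mean(0),P[1:3].mean(0),'stop',P[4:].mean(0))
```

```text
[[542.7  93.4  70.2]
 [541.5  43.6  70.2]
 [538.  -47.8  70.2]
 [535.4 -98.9  70.2]
 [537.9 156.   70.2]
 [536.5 115.4  70.2]]
mid [539.06309515  -2.7526117   70.2       ] [539.73765991  -2.10619563  70.2       ] stop [537.16858496 135.69609397  70.2       ]
```

>>> play_rows:
  deltas:
    - [[0.003,-0.003,0.018],[0.002,0.002,0.003],0.3]
    - [[0.002,-0.002,0.02],[0.002,0.002,0.003],0.3]
    - [[0.001,-0.001,0.02],[0,0,0],0.3]
    - [[0,0,0],[0,0,0],0.3]

```text
time: 26.65
tool_pos: [629.0, -301.2, 181.8]
tcp_rot: [-180.0, -0.4, 144.0]
ft_force: [-0.6, 0.1, -0.5]
finger_gap: 59.7
```

```bash
python3 plan.py 3 633.3 -303 121 144 0.3;python3 -c "
from h import *
cv2.imwrite('pics/k2.png',np.hstack([crop('top',400,120,100,120,4),crop('side',430,220,100,120,4)])[:,:,::-1])"
```

```text
t 26.65 pos [ 629.  -301.2  181.8] rot [-179.96   -0.4   143.96] gap 59.7 F [-0.6  0.1 -0.5] q6 -83.8
[[[-0.002, 0.0, 0.02], [-0.0, -0.002, -0.0], 0.3], [[-0.002, 0.0, 0.02], [-0.0, -0.002, -0.0], 0.3], [[-0.002, 0.0, 0.02], [-0.0, -0.002, -0.0], 0.3]]
```

View pics/k2.png

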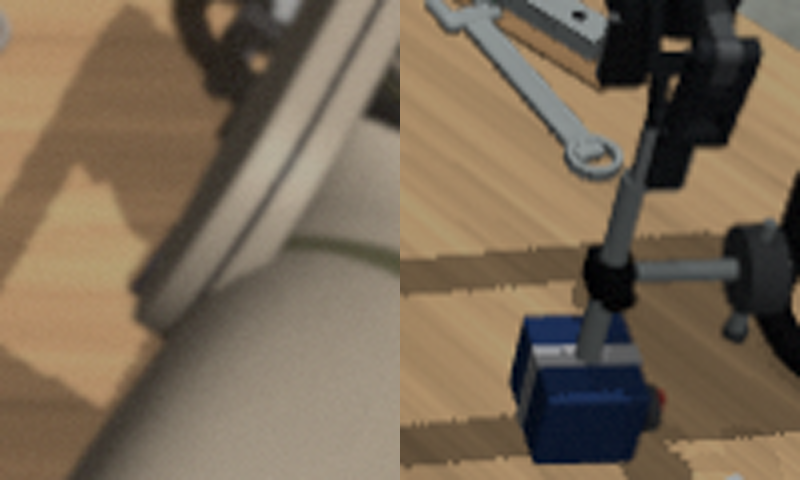

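Run:
```python
import numpy as np
from h import *
s=r.sense(); p=s['tool_pos'].copy(); print(p)
j=np.array([np.cos(np.radians(54)),np.sin(np.radians(54)),0]); x=np.array([np.cos(np.radians(144)),np.sin(np.radians(144)),0])
for nm,q in (('tcp',p),('far',p+30*j),('near',p-30*j),('far+11',p+30*j+11*x),('far-11',p+30*j-11*x),('posttop',np.array([633.3,-302.5,165])),('post@182',np.array([633.3,-302.5,182]))):
    print(nm,((proj('side',[q])-[430,220])*4+[400,0]).round())
```

```text
[ 630.39566368 -302.08601688  184.90962443]
tcp [[638. 143.]]
far [[622.  97.]]
near [[655. 191.]]
far+11 [[597.  97.]]
far-11 [[646.  97.]]
posttop [[634. 174.]]
post@182 [[642. 146.]]
```

>>> play_rows:
  deltas:
    - [[-0.002,0.001,0.018],[0,0.002,0],0.3]
    - [[-0.001,0.001,0.02],[0,0.002,0],0.3]
    - [[0,0,0.016],[0,0,0],0.3]
    - [[0,0,0.004],[0,0,0],0.3]
    - [[0,0,0],[0,0,0],0.3]

```text
time: 27.38
tool_pos: [634.9, -302.2, 123.8]
tcp_rot: [180.0, -0.3, 144.0]
ft_force: [0.1, 0.6, 0.9]
finger_gap: 59.8
```

```bash
python3 plan.py 1 633.3 -302.7 121 144 0.3
```

```text
t 27.38 pos [ 634.9 -302.2  123.8] rot [180.    -0.29 143.98] gap 59.8 F [0.1 0.6 0.9] q6 -83.6
[[[0.001, -0.001, 0.003], [0.0, -0.005, -0.0], 0.3]]
```

>>> play_rows:
  deltas:
    - [[0.001,-0.001,0.002],[0,0,0],0.5]
    - [[0,0,0],[0,0,0],0.7]
    - [[0,0,0],[0,0,0],0.8]
    - [[0,0,0],[0,0,0],0.9]
    - [[0,0,0],[0,0,0],1]
    - [[0,0,0],[0,0,0],1]
  force: 100

```text
time: 28.12
tool_pos: [633.8, -303.1, 123.4]
tcp_rot: [180.0, -0.2, 144.0]
ft_force: [-0.2, -1.0, -1.8]
finger_gap: 9.7
```

>>> play_rows:
  deltas:
    - [[0,0,-0.008],[0,0,0],1]
    - [[0,0,-0.015],[0,0,0],1]
    - [[0,0,-0.025],[0,0,0],1]
    - [[0,0,-0.025],[0,0,0],1]
    - [[0,0,-0.02],[0,0,0],1]
    - [[0,0,-0.01],[0,0,0],1]

```text
time: 28.88
tool_pos: [632.2, -301.7, 227.8]
tcp_rot: [-180.0, -0.6, 144.0]
ft_force: [0.5, -0.2, -7.0]
finger_gap: 9.6
```

```bash
python3 plan.py 16 650 -4 235 -2 1;python3 -c "
from h import *
cv2.imwrite('pics/k3.png',crop('side',420,160,130,150,4)[:,:,::-1])"
```

```text
t 28.88 pos [ 632.2 -301.7  227.8] rot [-179.98   -0.63  143.98] gap 9.6 F [ 0.5 -0.2 -7. ] q6 -83.7
[[[0.01, 0.016, -0.0], [-0.001, -0.0, 0.159], 1.0], [[0.012, 0.014, -0.0], [-0.001, -0.0, 0.159], 1.0], [[0.014, 0.012, -0.0], [-0.001, -0.0, 0.159], 1.0], [[0.016, 0.009, -0.0], [-0.001, -0.0, 0.159], 1.0], [[0.017, 0.007, -0.0], [-0.001, -0.0, 0.159], 1.0], [[0.018, 0.004, -0.0], [-0.001, -0.0, 0.159], 1.0], [[0.019, 0.001, -0.0], [-0.001, -0.0, 0.159], 1.0], [[0.019, -0.002, -0.0], [-0.001, -0.0, 0.159], 1.0]]
[[[0.018, -0.005, -0.0], [-0.001, -0.0, 0.159], 1.0], [[0.017, -0.008, -0.0], [-0.001, -0.0, 0.159], 1.0], [[0.015, -0.01, -0.0], [-0.001, -0.0, 0.159], 1.0], [[0.014, -0.013, -0.0], [-0.001, -0.0, 0.159], 1.0], [[0.011, -0.015, -0.0], [-0.001, -0.0, 0.159], 1.0], [[0.009, -0.016, -0.0], [-0.001, -0.0, 0.159], 1.0], [[0.006, -0.018, -0.0], [-0.001, -0.0, 0.159], 1.0], [[0.003, -0.018, -0.0], [-0.001, -0.0, 0.159], 1.0]]
```

View pics/k3.png

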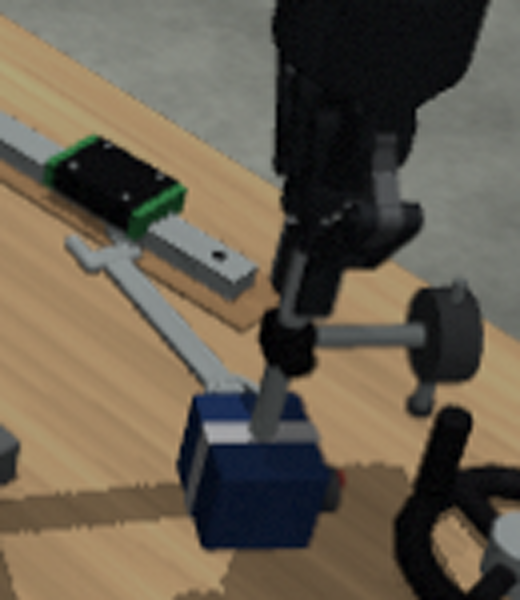

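```bash
python3 plan.py 16 612 -15 222 5 1
```

```text
t 28.93 pos [ 632.5 -301.9  229.1] rot [-179.99   -0.55  143.98] gap 9.5 F [ 0.3 -0.1 -5.2] q6 -83.7
[[[0.012, 0.014, 0.001], [-0.001, -0.0, 0.152], 1.0], [[0.014, 0.012, 0.001], [-0.001, -0.0, 0.152], 1.0], [[0.015, 0.01, 0.001], [-0.001, -0.0, 0.152], 1.0], [[0.016, 0.007, 0.001], [-0.001, -0.0, 0.152], 1.0], [[0.017, 0.005, 0.001], [-0.001, -0.0, 0.152], 1.0], [[0.018, 0.002, 0.001], [-0.001, -0.0, 0.152], 1.0], [[0.018, -0.001, 0.001], [-0.001, -0.0, 0.152], 1.0], [[0.018, -0.003, 0.001], [-0.001, -0.0, 0.152], 1.0]]
[[[0.017, -0.006, 0.001], [-0.001, -0.0, 0.152], 1.0], [[0.016, -0.009, 0.001], [-0.001, -0.0, 0.152], 1.0], [[0.014, -0.011, 0.001], [-0.001, -0.0, 0.152], 1.0], [[0.013, -0.013, 0.001], [-0.001, -0.0, 0.152], 1.0], [[0.01, -0.015, 0.0], [-0.001, -0.0, 0.152], 1.0], [[0.008, -0.016, 0.0], [-0.001, -0.0, 0.152], 1.0], [[0.006, -0.017, 0.0], [-0.001, -0.0, 0.152], 1.0], [[0.003, -0.018, 0.0], [-0.001, -0.0, 0.152], 1.0]]
```

>>> play_rows:
  deltas:
    - [[0.007,0.008,0],[0,0,0.08],1]
    - [[0.014,0.012,0],[0,0,0.152],1]
    - [[0.015,0.01,0],[0,0,0.152],1]
    - [[0.016,0.007,0],[0,0,0.152],1]
    - [[0.017,0.005,0],[0,0,0.152],1]
    - [[0.018,0.002,0],[0,0,0.152],1]
    - [[0.018,-0.001,0],[0,0,0.152],1]
    - [[0.018,-0.003,0],[0,0,0.152],1]

```text
time: 29.92
tool_pos: [612.9, -162.6, 223.0]
tcp_rot: [-178.9, -0.3, 76.2]
ft_force: [-0.7, -0.5, -6.5]
finger_gap: 9.4
```

```bash
python3 plan.py 8 610 -10 222 3 1
```

```text
t 29.93 pos [ 612.9 -162.6  223. ] rot [-178.91   -0.28   76.2 ] gap 9.4 F [-0.7 -0.5 -6.5] q6 -5.8
[[[0.018, -0.005, 0.0], [-0.002, 0.001, 0.16], 1.0], [[0.017, -0.008, 0.0], [-0.002, 0.001, 0.16], 1.0], [[0.016, -0.01, 0.0], [-0.002, 0.001, 0.16], 1.0], [[0.014, -0.013, 0.0], [-0.002, 0.001, 0.16], 1.0], [[0.012, -0.015, 0.0], [-0.002, 0.001, 0.16], 1.0], [[0.009, -0.017, 0.0], [-0.002, 0.001, 0.16], 1.0], [[0.007, -0.018, 0.0], [-0.002, 0.001, 0.16], 1.0], [[0.004, -0.019, 0.0], [-0.002, 0.001, 0.16], 1.0]]
```

>>> play_rows:
  deltas:
    - [[0.018,-0.005,0],[-0.002,0,0.16],1]
    - [[0.017,-0.008,0],[-0.002,0,0.16],1]
    - [[0.016,-0.01,0],[-0.002,0,0.16],1]
    - [[0.014,-0.013,0],[-0.002,0,0.16],1]
    - [[0.012,-0.015,0],[-0.002,0,0.16],1]
    - [[0.009,-0.017,0],[-0.002,0,0.16],1]
    - [[0.005,-0.012,0],[-0.002,0,0.12],1]
    - [[0,0,0],[0,0,0],1]

```text
time: 30.92
tool_pos: [608.5, -29.4, 217.0]
tcp_rot: [-179.7, 1.0, 12.3]
ft_force: [-0.3, -0.0, -6.6]
finger_gap: 9.6
```

```bash
python3 plan.py 3 606 -4 210 -2 1
python3 - <<'E'
from h import *
cv2.imwrite('pics/m0.png',eyes.snapshot('side')[:,:,::-1])
E
```

```text
t 30.93 pos [608.5 -29.4 217. ] rot [-179.66    0.98   12.32] gap 9.6 F [-0.3 -0.  -6.6] q6 70.1
[[[0.001, -0.008, 0.002], [-0.001, 0.006, 0.083], 1.0], [[0.0, -0.008, 0.002], [-0.001, 0.006, 0.083], 1.0], [[-0.0, -0.008, 0.002], [-0.001, 0.006, 0.083], 1.0]]
```

>>> play_rows:
  deltas:
    - [[0.001,-0.009,0],[0,0.006,0.09],1]
    - [[0,-0.009,0],[0,0.006,0.085],1]
    - [[0,-0.008,0],[0,0.006,0.08],1]
    - [[0,0,0.015],[0,0,0],1]
    - [[0,0,0.015],[0,0,0],1]
    - [[0,0,0],[0,0,0],1]

```text
time: 31.72
tool_pos: [604.5, -8.4, 182.1]
tcp_rot: [-179.9, 0.3, -1.9]
ft_force: [-0.2, 0.2, -6.3]
finger_gap: 9.4
```

```bash
python3 plan.py 3 606 -4 170 -2 1
```

```text
t 31.73 pos [604.5  -8.4 182.1] rot [-179.91    0.26   -1.89] gap 9.4 F [-0.2  0.2 -6.3] q6 86.2
[[[0.0, -0.001, 0.004], [-0.0, 0.002, 0.001], 1.0], [[0.0, -0.001, 0.004], [-0.0, 0.002, 0.001], 1.0], [[0.0, -0.001, 0.004], [-0.0, 0.002, 0.001], 1.0]]
```

>>> play_rows:
  deltas:
    - [[0.001,-0.002,0.008],[0,0.002,0],1]
    - [[0,-0.001,0.008],[0,0.002,0],1]
    - [[0,-0.001,0.004],[0,0,0],1]
    - [[0,0,0],[0,0,0],1]

```text
time: 32.22
tool_pos: [605.6, -4.7, 160.4]
tcp_rot: [-179.9, 0.0, -1.8]
ft_force: [0.3, -0.1, -6.9]
finger_gap: 9.5
```

```bash
python3 plan.py 3 606 -4 153.5 -2 1
python3 - <<'E'
from h import *
cv2.imwrite('pics/m1.png',np.hstack([crop('side',290,140,130,150,4),crop('top',270,150,70,150,4)])[:,:,::-1])
E
```

```text
t 32.23 pos [605.6  -4.7 160.4] rot [-1.7992e+02  4.0000e-02 -1.8200e+00] gap 9.5 F [ 0.3 -0.1 -6.9] q6 86.5
[[[0.0, -0.0, 0.002], [-0.0, 0.0, 0.001], 1.0], [[0.0, -0.0, 0.002], [-0.0, 0.0, 0.001], 1.0], [[0.0, -0.0, 0.002], [-0.0, 0.0, 0.001], 1.0]]
```

View pics/m1.png

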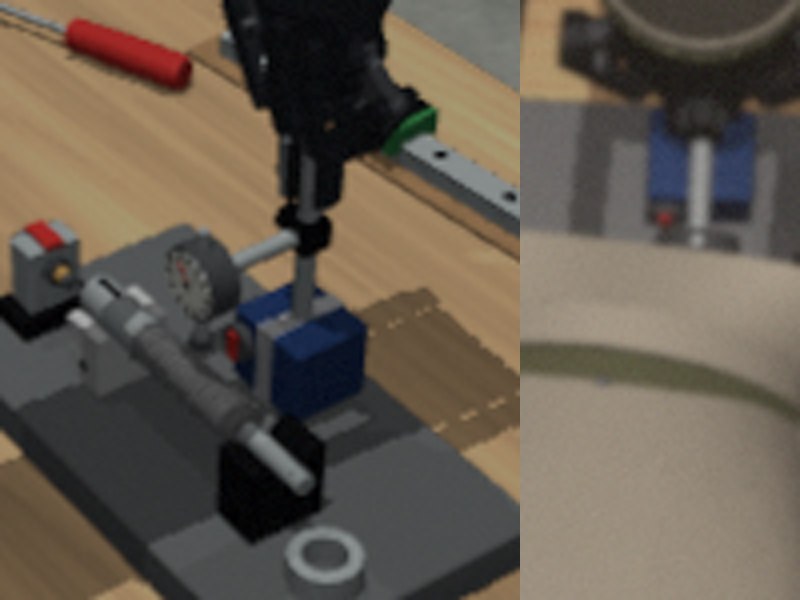

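Run:
```python
from h import *
for X in ([537.6,-2.6,97],[539.4,-2.4,82.7],[538,115,70.2],[605.6,-4.7,180]): print(X,((proj('side',[X])-[290,140])*4).round())
```

```text
[537.6, -2.6, 97] [[200. 347.]]
[539.4, -2.4, 82.7] [[202. 366.]]
[538, 115, 70.2] [[ 71. 276.]]
[605.6, -4.7, 180] [[311. 173.]]
```

>>> play_rows:
  deltas:
    - [[0,0,0.003],[0,0,0],1]
    - [[0,0,0.002],[0,0,0],1]
    - [[0,0,0.001],[0,0,0],1]
    - [[0,0,0],[0,0,0],1]

```text
time: 32.83
tool_pos: [606.6, -4.8, 155.6]
tcp_rot: [-179.9, -0.1, -1.8]
ft_force: [-0.4, -0.4, -6.0]
finger_gap: 9.4
```

>>> play_rows:
  deltas:
    - [[0,0,0.002],[0,0,0],1]
    - [[0,0,0.002],[0,0,0],1]

```text
time: 33.08
tool_pos: [607.6, -4.8, 153.5]
tcp_rot: [-179.9, -0.3, -1.8]
ft_force: [-4.2, 1.1, 10.0]
finger_gap: 9.8
```

```bash
python3 -c "
from h import *
for i in range(3):
    eyes.snapshot('top'); s=r.sense(); print(s['tool_pos'].round(2),s['ft_force'].round(2),s['wrist_torque'].round(2))"
```

```text
[607.54  -4.8  153.47] [-2.74  0.78  3.05] [0.1  0.72 0.01]
[607.45  -4.76 153.48] [-3.93  1.2   4.83] [ 0.12  0.7  -0.01]
[607.46  -4.8  153.46] [-3.47  0.44  5.98] [0.2  0.75 0.02]
```

Seated. Release slowly, rise.

>>> play_rows:
  deltas:
    - [[0,0,0],[0,0,0],0.85]
    - [[0,0,0],[0,0,0],0.7]
    - [[0,0,0],[0,0,0],0.5]
    - [[0,0,0],[0,0,0],0.3]
    - [[0,0,0],[0,0,0],0.3]
    - [[0,0,-0.02],[0,0,0],0.3]
    - [[0,0,-0.04],[0,0,0],0.3]
    - [[0,0,-0.05],[0,0,0],0.3]

```text
time: 34.22
tool_pos: [605.2, -5.0, 264.3]
tcp_rot: [-179.9, 0.1, -1.8]
ft_force: [0.7, 0.8, 0.2]
finger_gap: 59.6
```

>>> play_rows:
  deltas:
    - [[0,0.03,-0.03],[0,0,0],0.3]
    - [[0,0.05,0],[0,0,0],0.3]
    - [[0,0.06,0],[0,0,0],0.3]
    - [[0,0.06,0],[0,0,0],0.3]
    - [[0,0.06,0],[0,0,0],0.3]
    - [[0,0.04,0],[0,0,0],0.3]
    - [[0,0,0],[0,0,0],0.3]

```text
time: 35.1
tool_pos: [599.3, -314.0, 316.5]
tcp_rot: [179.7, -1.3, -1.6]
ft_force: [0.6, 0.4, -0.7]
finger_gap: 59.3
```

Run:
```python
from h import *
print(r.sense()['tool_pos'])
a=crop('side',280,155,130,140,3.4); b=crop('top',225,165,175,105,2)
h=np.zeros((480,800,3),np.uint8); h[:476,:442]=a; h[:210,445:795]=b
cv2.imwrite('pics/z.png',h[:,:,::-1]); cv2.imwrite('pics/zt.png',eyes.snapshot('top')[:,:,::-1])
```

```text
[ 599.31018145 -313.95957681  316.48527326]
```

View pics/z.png

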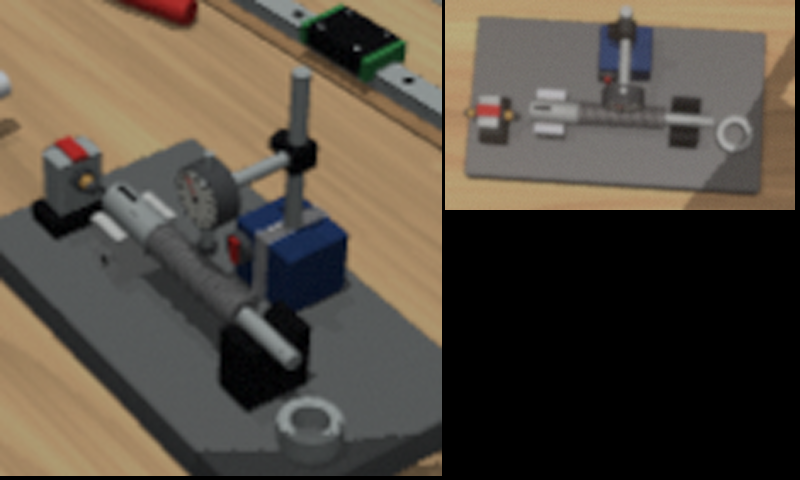

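```bash
python3 -c "
from bench import r
print(r.hand_in())"
```

```text
the job is handed in; nothing more can be done
None
```

I set everything up as asked and handed it in at about 35 s of the 99 s allowed. No verdict comes back, so the results below are my own last measurements.

| Check | Measured | Allowed |
|---|---|---|
| Stop from screw's middle, along the screw | about 138 mm (top camera), a gap of about 15 mm to the ball tip | 125–145 mm |
| Screw to stop, sideways | about 2–6 mm | 10 mm |
| Screw line to plate | within about 1° | 5.7° |
| Low block from screw's middle | about 73–75 mm, so 3–5 mm off the middle of its journal | 60–80 mm |
| Tall block from screw's middle | about −66 to −67 mm, so 3–4 mm off the middle of its journal | −80 to −60 mm |
| Gauge post behind the screw | about 68 mm, yaw −1.8°, foot about over the middle of the thread | 56–80 mm, 11° |

- **Contact:** the tall block, screw and gauge were let go only after the wrist force showed them resting on what was below them. The low block touched down at 35.2 mm, then read 35.8 mm, and was let go within about half a millimetre of the plate.
- **Leave-alone parts:** in the pictures the guide shaft, ring and brass block look untouched, though I did not measure them again at the end. The arm finished well clear.
- **Disagreements:** the two cameras differed by up to about 5 mm in y at the stop and screw. I used the top camera, because its block positions agreed with the arm's readings in y. The arm had put the screw's middle about 4 mm closer to the stop than the top camera did, still within the limits.

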